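# Unhook a pulley block and pack it in its case

### The job

Take the hanging steel pulley block off its barbed hook (raise it, tilt it and back it out over the barb, without forcing it) and stand it upright on the black rubber mat and let go. Then take it again another way (by its front and back, since the bay is too narrow for fingers at its sides), stand it upright on the rubber pad in the empty bay of the plywood case, setting it down rather than dropping it, and lower the case's heavy lid gently until it is fully shut, without slamming. Leave the pulley block already packed and the roll of tape where they are.

Things in the scene. Friction and masses are not known exactly. Their poses are not given: they have to be found in the camera images.
- block_center (a point): Centre (54 mm above the underside) of the hanging metal pulley block, 108 mm tall, 0.35 kg. z up, y across its width, x along its thickness, towards the stand's post as it hangs. Heights above underside: foot 50 (y) x 40 (x), 0-6; body 46 x 34, 6-48; neck 46 x 12, 48-62; head bow 46 x 12, 62-108, with flat outer sides. Hangs upright, the bow's top bar on the hook.
- block_window (a point): Centre of the window in the block's head bow, 80 mm above the block's underside; the hook passes through it along x. The window is 30 mm wide (y) and 36 high (62 to 98), side bars 8 wide, top bar 98 to 108, all 12 thick (x). On the hook, grip the bow's outer sides from above (46 mm across y), fingers astride the hook; once off it, also the bow's 12 mm thickness (across x).
- hook_bend (a point): On the axis of the hook bar (8 mm thick) at its bend, 170 mm above the bench. From a post (12 x 20 mm, ending at the bar's level, on a base plate behind) the bar runs level 50 mm to this point's -x, roughly to the robot, to this bend, then rises at 35 degrees for 35 mm more to -x. The block hangs on the level part, 10 to 16 mm from the bend. z up. Fixed steel stand.
- hook_barb (a point): Tip of the hook's barb, a 7 mm pin on top of the rising bar, 31 mm from the bend, square to it and so leaning back to the post; its axes are those of the bend. Bar and barb are 27 mm high square to the rising bar. Upright, the block cannot pass; with its window square to the rising bar (top leaned 25 to 40 degrees towards the post) it passes along the bar's rise.
- mat_center (a point): Centre of the top of a black rubber mat fixed on the bench, 150 mm square, 4 mm thick.
- pad_top (a point): Centre of the top of a black rubber pad, 120 (x) by 54 (y) mm, 4 thick, in the case's empty bay. The bay is 130 mm long along this x, 62 wide along y, open at the top; its walls rise 121 mm above this point, so the block stands wholly inside, its thickness (block x, either way round) along the bay's x. Beside the block, fingers fit in only along x.
- case_floor (a point): Centre of the inner floor (8 mm above the bench) of the fixed plywood case: outside 146 (x) by 148 (y) by 133 mm high, walls 8, one full-height divider along x making two bays side by side along y, their centres 35 mm either side of this point. The lid's hinge runs along y on the rim of the +x wall, the side away from the mat. z up.
- lid_hinge (a point): Middle of the lid's hinge line, on the case's rim, 133 mm above the bench. It turns with the lid: a plywood plate 146 mm long, 148 wide, 12 thick, 0.6 kg, that extends from here to this point's -x and, in thickness, from z = 0 (inside face) to z = 12 mm (outside face).
- lid_edge (a point): Middle of the lid's free edge, half-way through its thickness, 146 mm from the hinge.
- lid (a joint): Lid angle in rad: 0 shut, about 1.57 upright, at most 1.9; it starts at 1.5 to 1.75. The stiff hinge (0.6 N m of friction) holds it at any angle; close it by pushing on its outside face: about 4 N near the free edge when upright, less lower down.
- packed_center (a point): Centre of a second pulley block of the same form, already packed, standing in the case's other bay, below the rim; leave it alone.
- spool_top (a point): Top of a twine spool on a fixed stand, a bystander: foot 100 mm across, 56 mm across above, 119 mm tall.
- tape_center (a point): Centre of a paper roll of tape lying flat, a loose bystander 100 mm across, 30 mm high.

How it is judged:
By the outcome, as a careful person would: the job done as asked, in the order asked, and still so for the second after the job is handed in, with the robot touching nothing.
It also fails if it takes over 72 s, if anything falls off the work surface, if the arm or the gripper's body presses on something with over 40 N, if the wrist force passes 120 N, or if a joint passes its speed limit or range.

### The arm

A 7-joint arm with a two-finger parallel gripper is mounted at the origin on the work surface. World frame = base frame: x ahead of the robot, y to its left, z up, the work surface at z = 0. Lengths are in m, angles in rad, forces in N, time in s.
With the tool pointing down it reaches from about 0.35 to 0.9 m from the base axis. Payload 8.1 kg.
Tool frame: the origin (TCP) lies midway between the tips of the shut fingers; the grasp point (between the pads) lies 19 mm behind it; z points along the fingers, x is the direction in which the jaws open and shut, and the axes are right-handed (so a half turn about z gives the same grasp; the last joint's range is limited). The gripper opens to 85 mm and grips with 20 to 120 N. Pads are 22 mm wide; open, the fingers measure 114 mm over their backs; the gripper's body (76 mm by 85 mm) begins 54 mm behind the grasp point. The pads swing forward as they close: fully open they stand 13 mm farther back than shut.
Start: joints at [1.138, 0.434, 0.025, 1.573, -0.012, 1.134, -0.075], TCP at [0.202, -0.591, 0.231] pointing down, gripper open.
Joint ranges: [-2.62, 2.62], [-0.44, 2.09], [-1.27, 1.32], [0.08, 2.57], [-1.32, 4.46], [0.12, 2], [-2.74, 2.74]. Speed limits (rad/s): [2.22, 2.22, 3.01, 3.01, 3.14, 3.14, 3.14].

### API

Orientations are given as a 3x3 rotation matrix whose columns are the frame's x, y, z axes.
In Python, from plant import state, get_image, job_done gives the robot as it stands.
- The arm moves only by the tool apply_moves, never from a script. Its argument "increments" is a list of rows, each a list of 3 entries, a list of its own where there are three numbers: the shift along the tool's x, y, z in mm, then the turn, a rotation vector about the tool's x, y, z in degrees, then the opening, from 0 (shut) to 1 (fully open). In form: [[[x, y, z], [wx, wy, wz], gripper], ...]. A call has 1 to 10 rows; each row shifts and turns the commanded pose from where the row before left it, along the tool's axes as they then stand; what a row does not reach is not made up. A row lasts 1/8 s, in which the tool goes at most 62.5 mm and 10.7 degrees, less where a joint would pass 70% of its speed; a pose out of reach is approached as far as the arm can. A call is refused whole if a number of a shift passes 62.5 or a number of a turn 10.7, either way. A call with a gripper value outside its range is refused whole. The fingers move at their own pace and stop on an object; the grip force is fixed at half the most. Time passes only in rows, so rows that do not move let the fingers close. It gives the time, the measured TCP pose, the force and the opening at its end, in the units of the state.
- state(): the state, without advancing time (a new reading comes with each control period).
- get_image(name): name is "side" or "top" or "wrist"; returns a dict with "frame" (400x640x3 uint8, blue, green, red), "intrinsics" (3x3 intrinsics, pixels), "R" (3x3) and "t" (3): a world point X has camera coordinates R X + t. Camera axes: x right, y down, z forward; pixel columns grow to the right and rows downward; lengths in m; the calibration is good to about 2 mm. A picture is of the moment at which its call begins. There is no depth.
- job_done(): hands the job in, once; it reports no verdict.
The state is a dict: "clock": time; "joints": joint angles; "qd": joint speeds; "joint_efforts": joint torques, N m; "tcp_pos": TCP position; "tool_rot": TCP orientation; "wrist_force": force on the tool from outside, world axes, zero at the start; "ft_torque": the same for the moment, N m; "width": finger opening in m.
Only numpy, scipy, OpenCV 4.12 (cv2) and the standard library are available. Lean on these libraries where they do the work, as an engineer would, in place of code of your own. Each camera call takes 0.05 s, during which the arm holds its last target.

## Working session

There is one attempt and no reset: what is moved stays moved. The work goes in short steps, Python scripts to look and compute and a tool call to move; the robot and the scene stay as the last step left them, time stands still between calls to the robot, and variables do not carry over. Pictures are saved under pics/ and viewed, and the job is handed in when it is done.

Besides the shell and the picture viewer there is one more tool, called after "Call:" as a command line: name --argument value ..., lists and objects as JSON in quotes. apply_moves: Moves the arm, as the interface text tells. Its arguments: {"type":"object","properties":{"increments":{"type":"array","items":{"type":"array"}}},"required":["increments"]}

```bash
ls; mkdir -p pics
cat > h.py <<'E'
import numpy as np, cv2
from plant import state, get_image, job_done
def shot(n,tag):
    d=get_image(n); cv2.imwrite(f'pics/{tag}.png',d['frame']); np.savez(f'pics/{tag}.npz',K=d['intrinsics'],R=d['R'],t=d['t'],f=d['frame']); return d
def load(tag): return np.load(f'pics/{tag}.npz')
def ray(d,u,v):
    K,R,t=d['K'],np.array(d['R']),np.array(d['t'])
    c=-R.T@t; r=R.T@np.linalg.solve(K,[u,v,1]); return c,r/np.linalg.norm(r)
def onz(d,u,v,z):
    c,r=ray(d,u,v); return c+r*(z-c[2])/r[2]
def tri(*a):
    A=np.zeros((3,3));b=np.zeros(3)
    for d,u,v in a:
        c,r=ray(d,u,v);P=np.eye(3)-np.outer(r,r);A+=P;b+=P@c
    X=np.linalg.solve(A,b); return X,[np.linalg.norm((np.eye(3)-np.outer(r,r))@(X-c)) for c,r in [ray(*q) for q in a]]
def proj(d,X):
    p=d['K']@(d['R']@np.array(X)+d['t']); return p[:2]/p[2]
E
python3 - <<'E'
from h import *
np.set_printoptions(precision=4,suppress=True)
for n in('side','top','wrist'):
    d=shot(n,n+'0'); print(n,d['intrinsics'].tolist(),-np.array(d['R']).T@d['t'],d['R'])
s=state(); print(s)
E
```

```text
pics
side [[472.27609037477026, 0.0, 324.50069898837387], [0.0, 472.27609037477026, 207.36843730466526], [0.0, 0.0, 1.0]] [-0.2179  0.7824  0.8349] [[-0.7396 -0.6731 -0.0024]
 [-0.3683  0.4077 -0.8356]
 [ 0.5634 -0.6171 -0.5494]]
top [[398.5149802311019, 0.0, 323.96027916831895], [0.0, 398.5149802311019, 199.4457379954548], [0.0, 0.0, 1.0]] [ 0.3733 -0.0207  1.1743] [[-0.0046 -0.9996 -0.0288]
 [-0.995   0.0074 -0.0992]
 [ 0.0994  0.0282 -0.9946]]
wrist [[357.15458160941176, 0.0, 321.0837854467314], [0.0, 357.15458160941176, 202.0191013488575], [0.0, 0.0, 1.0]] [ 0.2749 -0.5652  0.3728] [[ 0.3227 -0.9465 -0.0016]
 [-0.903  -0.3084  0.2992]
 [-0.2837 -0.0951 -0.9542]]
{'clock': 0.15, 'joints': array([ 1.1384,  0.4351,  0.025 ,  1.5739, -0.0116,  1.134 , -0.0751]), 'qd': array([-0.0004, -0.0024, -0.0002, -0.0027, -0.0007,  0.0009, -0.001 ]), 'joint_efforts': array([  0.0016, -67.0887,   1.026 , -31.6448,   0.0156,   0.0091,
        -0.    ]), 'tcp_pos': array([ 0.2022, -0.591 ,  0.2307]), 'tool_rot': array([[ 0.3238, -0.9461, -0.0005],
       [-0.9461, -0.3238,  0.0011],
       [-0.0012,  0.0001, -1.    ]]), 'wrist_force': array([-0.5192, -0.1707,  0.2152]), 'ft_torque': array([0.0736, 0.0094, 0.0185]), 'width': 0.08517987640820501}
```

View pics/side0.png

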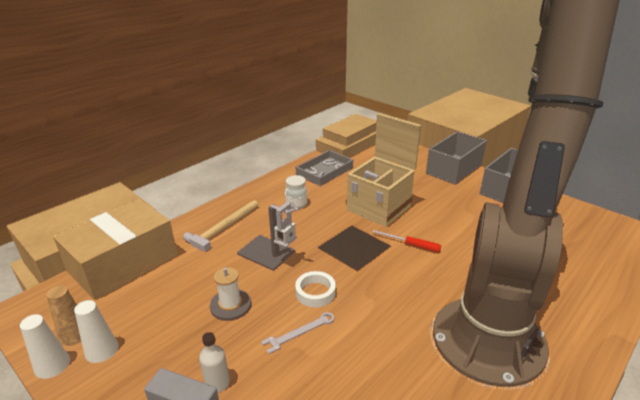

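View pics/top0.png

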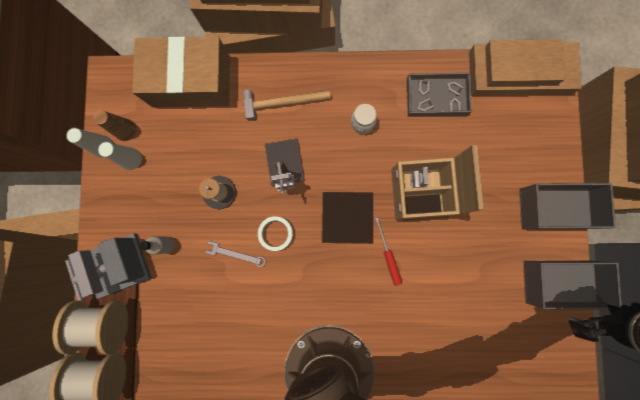

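View pics/wrist0.png

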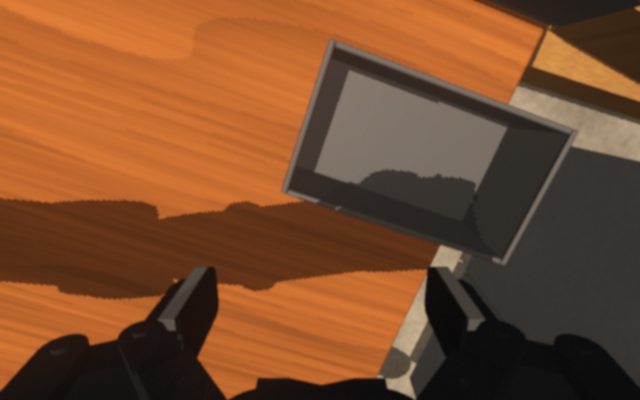

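Run:
```python
from h import *
a=load('top0')['f'];b=load('side0')['f']
cv2.imwrite('pics/z1.png',cv2.resize(a[130:250,240:400],None,fx=5,fy=5,interpolation=cv2.INTER_CUBIC))
cv2.imwrite('pics/z2.png',cv2.resize(a[135:235,380:500],None,fx=6,fy=6,interpolation=cv2.INTER_CUBIC))
cv2.imwrite('pics/z3.png',cv2.resize(b[190:280,230:350],None,fx=6,fy=6,interpolation=cv2.INTER_CUBIC))
cv2.imwrite('pics/z4.png',cv2.resize(b[105:230,330:440],None,fx=5,fy=5)[:600])
```

```text
(no output)
```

View pics/z1.png

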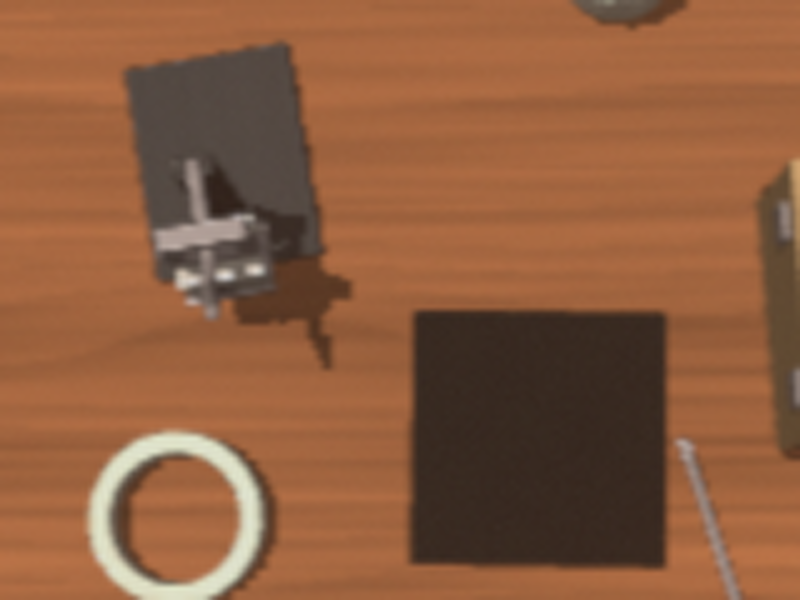

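View pics/z2.png

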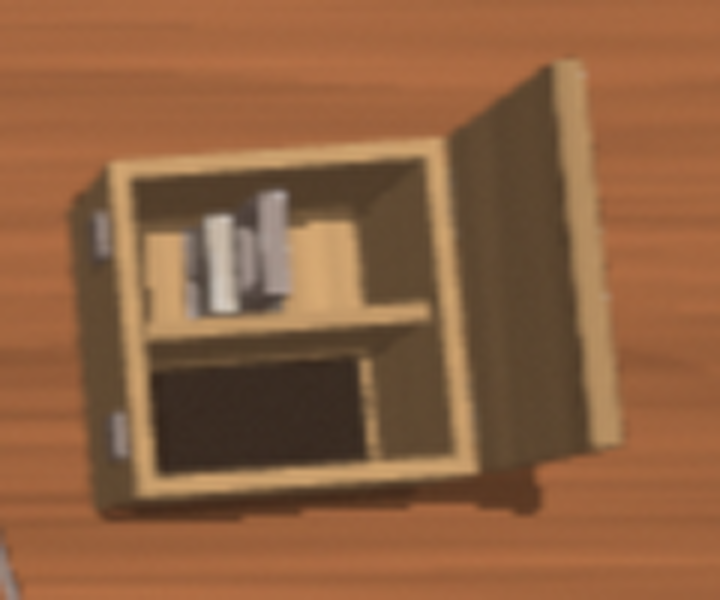

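View pics/z3.png

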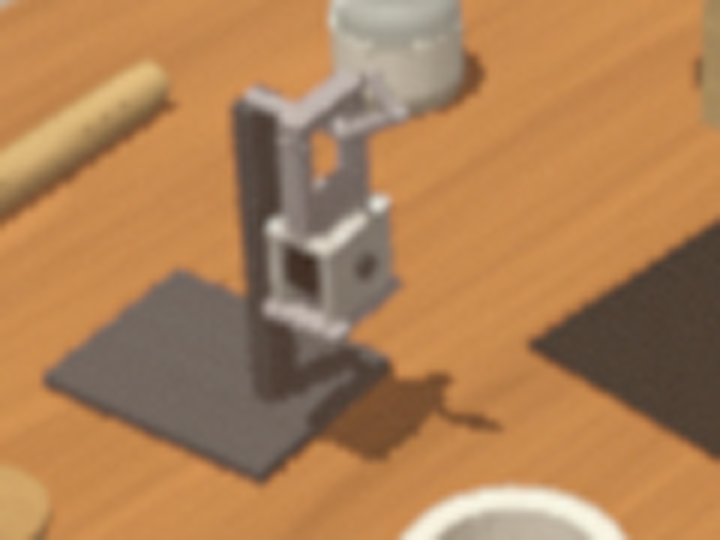

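View pics/z4.png

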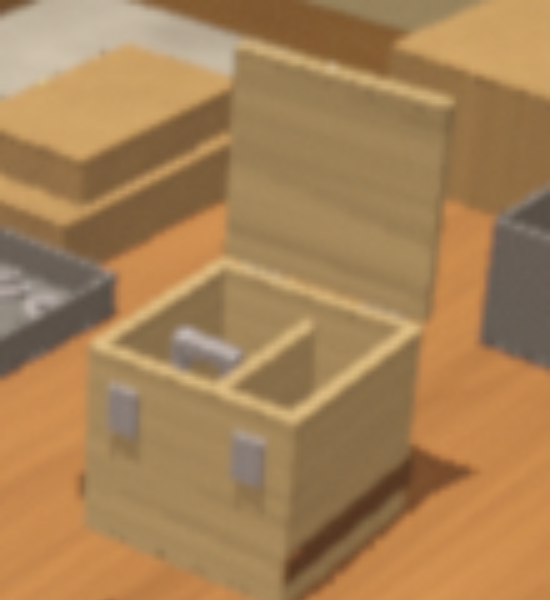

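Run:
```python
from h import *
np.set_printoptions(precision=4,suppress=True)
T=load('top0');S=load('side0')
def z1(x,y):return ((x+.5)/5-.5+240,(y+.5)/5-.5+130)
def z2(x,y):return ((x+.5)/6-.5+380,(y+.5)/6-.5+135)
def z3(x,y):return ((x+.5)/6-.5+230,(y+.5)/6-.5+190)
def z4(x,y):return ((x+.5)/5-.5+330,(y+.5)/5-.5+105)
for n,p in dict(UL=(112,163),UR=(440,140),LR=(475,470),LL=(137,497)).items(): print('rim',n,onz(T,*z2(*p),.133))
for n,p in dict(a=(155,365),b=(357,358),c=(365,457),d=(160,470)).items(): print('pad?',n,onz(T,*z2(*p),.012))
for p in [(415,312),(665,313),(665,566),(411,563)]: print('mat',onz(T,*z1(*p),.004))
print('bow ends top edge', onz(T,*z1(155,240),.184),onz(T,*z1(250,225),.184))
print('tip side rim', [onz(S,*z4(*p),.133) for p in [(92,345),(228,262),(418,325),(295,415)]])
print('lid edge tri', tri((T,*z2(555,62)),(S,*z4(238,45))), tri((T,*z2(592,447)),(S,*z4(450,100))))
print('bow tri farend', tri((T,*z1(157,240)),(S,*z3(300,125))), tri((T,*z1(250,225)),(S,*z3(365,75))))
print('spool',onz(T,209,187,.119)); print('tape',onz(T,275,234,.03))
```

```text
rim UL [ 0.5758 -0.1876  0.133 ]
rim UR [ 0.5846 -0.3309  0.133 ]
rim LR [ 0.4396 -0.3406  0.133 ]
rim LL [ 0.4289 -0.195   0.133 ]
pad? a [ 0.4995 -0.2256  0.012 ]
pad? b [ 0.5022 -0.3231  0.012 ]
pad? c [ 0.454  -0.3254  0.012 ]
pad? d [ 0.4483 -0.2267  0.012 ]
mat [0.5124 0.0164 0.004 ]
mat [ 0.5106 -0.131   0.004 ]
mat [ 0.3624 -0.1285  0.004 ]
mat [0.3648 0.0194 0.004 ]
bow ends top edge [0.5286 0.1418 0.184 ] [0.5358 0.0937 0.184 ]
tip side rim [array([ 0.5745, -0.1917,  0.133 ]), array([ 0.5796, -0.3345,  0.133 ]), array([ 0.4417, -0.3454,  0.133 ]), array([ 0.4345, -0.2069,  0.133 ])]
lid edge tri (array([ 0.5825, -0.3317,  0.2814]), [np.float64(0.0016906067175967592), np.float64(0.0016906067175968284)]) (array([ 0.4362, -0.3383,  0.2853]), [np.float64(0.0023665683334278993), np.float64(0.0023665683334278672)])
bow tri farend (array([0.5258, 0.1384, 0.1846]), [np.float64(0.003428093610265107), np.float64(0.0034280936102650686)]) (array([0.5338, 0.0921, 0.1835]), [np.float64(0.0026482742482196826), np.float64(0.00264827424821971)])
spool [0.5147 0.3188 0.119 ]
tape [0.389  0.1529 0.03  ]
```

Call:
apply_moves --increments '[[[0,0,-50],[0,0,0],1],[[0,0,-50],[0,0,0],1],[[-29,-40,-5],[0,0,0],1],[[-29,-40,-5],[0,0,0],1],[[-29,-40,-5],[0,0,0],1],[[-29,-40,-5],[0,0,0],1],[[-29,-40,-5],[0,0,0],1],[[-29,-40,-5],[0,0,0],1],[[-29,-40,-5],[0,0,0],1],[[-29,-40,-5],[0,0,0],1]]'

```text
clock: 1.4
tcp_pos: [0.4306, -0.2668, 0.3714]
tool_rot: [[0.324, -0.946, -0.0], [-0.946, -0.324, -0.0], [-0.0, 0.0, -1.0]]
wrist_force: [0.5, -0.4, -0.5]
width: 0.0855
```

Run:
```python
from h import *
d=shot('wrist','w1'); s=state(); print(s['tcp_pos'],s['joints'],s['qd'].max(),s['clock'])
```

```text
[ 0.43494973 -0.25994637  0.37209623] [ 0.6087819   0.16491774 -0.20499967  1.60624931  0.03018892  1.37249178
 -0.83211278] 0.14775349278574093 1.45
```

View pics/w1.png

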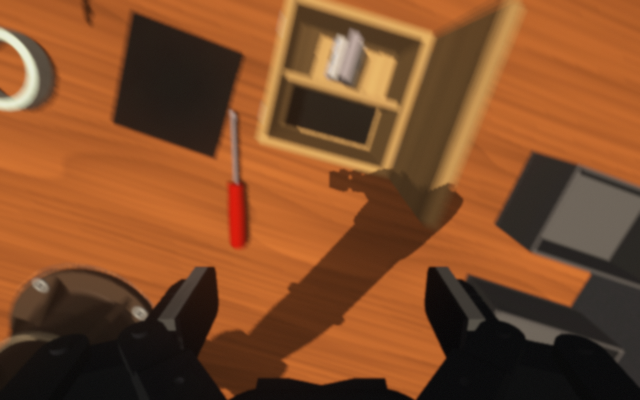

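Call:
apply_moves --increments '[[[0,-50,0],[0,0,0],1],[[0,0,0],[0,0,7],1],[[0,0,0],[0,0,7],1],[[0,0,0],[0,0,0],1],[[0,0,0],[0,0,0],1]]'

```text
clock: 2.08
tcp_pos: [0.4772, -0.2521, 0.3712]
tool_rot: [[0.088, -0.996, -0.0], [-0.996, -0.088, 0.0], [-0.0, 0.0, -1.0]]
wrist_force: [0.1, -0.6, -0.1]
width: 0.0852
```

Run:
```python
from h import *
d=shot('wrist','w2'); s=state(); print(s['tcp_pos'],s['joints'],s['qd'].max(),s['clock'])
f=d['frame']; cv2.imwrite('pics/w2z.png',cv2.resize(f[0:240,200:520],None,fx=2.5,fy=2.5,interpolation=cv2.INTER_CUBIC))
```

```text
[ 0.47719036 -0.25217     0.37127148] [ 0.53279164  0.22242286 -0.18413137  1.5360243   0.04116185  1.38699382
 -1.13784844] 0.0017085058941184333 2.125
```

View pics/w2z.png

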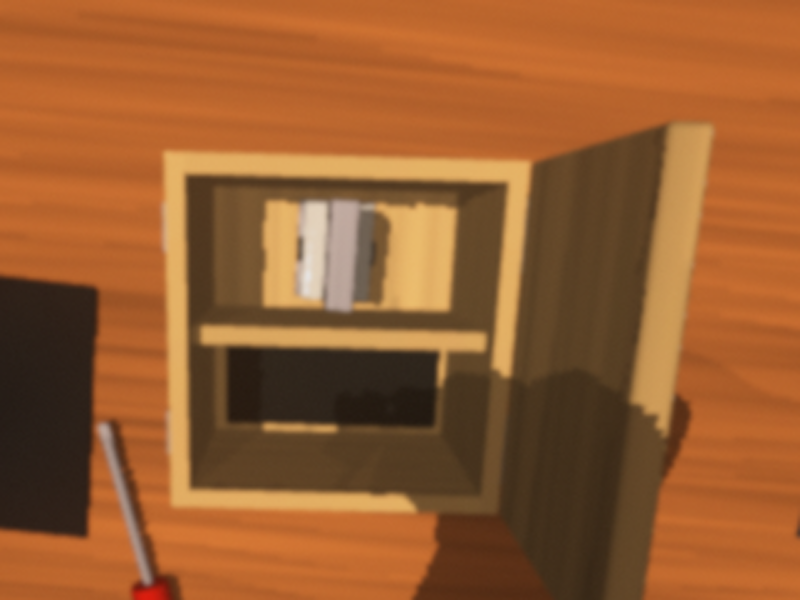

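Run:
```python
from h import *
np.set_printoptions(precision=4,suppress=True)
W=load('w2')
m=lambda x,y:((x+.5)/2.5-.5+200,(y+.5)/2.5-.5)
c=[onz(W,*m(*p),.133) for p in [(163,152),(530,161),(498,513),(172,505)]]
print(np.array(c),np.mean(c,0)); 
print('inner bay', np.array([onz(W,*m(*p),.133) for p in [(200,346),(487,350),(484,494),(190,487)]]))
print('pad', np.array([onz(W,*m(*p),.012) for p in [(228,348),(441,351),(437,430),(228,424)]]))
print('lid edge outer', [tri((W,*m(*a)),(load('top0'),(b[0]+.5)/6-.5+380,(b[1]+.5)/6-.5+135)) for a,b in [((668,124),(555,62)),((712,124),(581,62))]])
```

```text
[[ 0.5766 -0.1862  0.133 ]
 [ 0.5859 -0.3319  0.133 ]
 [ 0.4389 -0.3415  0.133 ]
 [ 0.43   -0.196   0.133 ]] [ 0.5079 -0.2639  0.133 ]
inner bay [[ 0.5015 -0.2048  0.133 ]
 [ 0.5103 -0.3259  0.133 ]
 [ 0.4472 -0.334   0.133 ]
 [ 0.4391 -0.2036  0.133 ]]
pad [[ 0.4851 -0.2078  0.012 ]
 [ 0.4938 -0.3264  0.012 ]
 [ 0.4489 -0.3301  0.012 ]
 [ 0.442  -0.2105  0.012 ]]
lid edge outer [(array([ 0.5856, -0.333 ,  0.2732]), [np.float64(0.0005388474529362754), np.float64(0.0005388474529363957)]), (array([ 0.5872, -0.3457,  0.2669]), [np.float64(0.00017315324126594754), np.float64(0.0001731532412660195)])]
```

Call:
apply_moves --increments '[[[-46,-5,2],[0,0,0],1],[[-46,-5,2],[0,0,0],1],[[-46,-5,2],[0,0,0],1],[[-46,-5,2],[0,0,0],1],[[-46,-5,2],[0,0,0],1],[[-46,-5,2],[0,0,0],1],[[-46,-5,2],[0,0,0],1],[[-46,-5,2],[0,0,-3.5],1],[[0,0,0],[0,0,0],1],[[0,0,0],[0,0,0],1]]'

```text
clock: 3.38
tcp_pos: [0.4859, 0.1173, 0.3552]
tool_rot: [[0.146, -0.989, -0.0], [-0.989, -0.146, -0.001], [0.001, 0.0, -1.0]]
wrist_force: [-0.1, -0.2, 0.1]
width: 0.0858
```

Run:
```python
from h import *
d=shot('wrist','w3'); s=state(); print(s['tcp_pos'],s['joints'],s['qd'].max(),s['clock'])
f=d['frame']; cv2.imwrite('pics/w3z.png',cv2.resize(f[0:200,220:420],None,fx=3,fy=3,interpolation=cv2.INTER_CUBIC))
```

```text
[0.48600668 0.11669858 0.35526286] [ 0.04384162  0.18469297 -0.46071839  1.63641392  0.08463971  1.34048234
 -1.85512867] 0.009091026141629967 3.425
```

View pics/w3z.png

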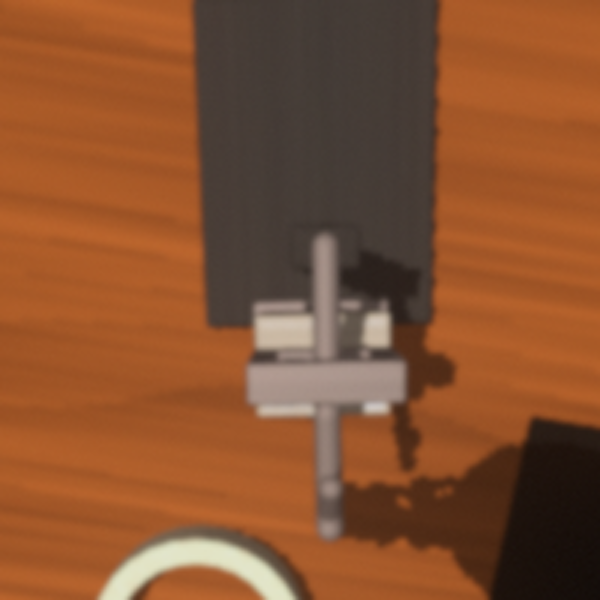

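Run:
```python
from h import *
np.set_printoptions(precision=4,suppress=True)
W=load('w3')
m=lambda x,y:((x+.5)/3-.5+220,(y+.5)/3-.5)
c=np.array([onz(W,*m(*p),.184) for p in [(248,361),(406,360),(406,403),(247,403)]]);print(c,c.mean(0))
e=c[1]-c[0]+c[2]-c[3]; print('bar yaw',np.degrees(np.arctan2(e[1],e[0])))
p=onz(W,*m(325,240),.174);print('post end of bar',p)
for n,q,z in [('rod end',(330,537),.187),('barb tip',(330,487),.2066),('barbtip far edge',(330,478),.205),('bar@bow',(328,410),.174)]: print(n,onz(W,*m(*q),z))
```

```text
[[0.5352 0.1419 0.184 ]
 [0.542  0.0973 0.184 ]
 [0.5301 0.0952 0.184 ]
 [0.5234 0.1407 0.184 ]] [0.5327 0.1188 0.184 ]
bar yaw -81.48685534985306
post end of bar [0.5711 0.125  0.174 ]
rod end [0.4882 0.1111 0.187 ]
barb tip [0.5068 0.1144 0.2066]
barbtip far edge [0.509  0.1147 0.205 ]
bar@bow [0.5236 0.1168 0.174 ]
```

Call:
apply_moves --increments '[[[0,0,0],[-10,0,0],1],[[0,0,0],[-10,0,0],1],[[0,0,0],[-10,0,0],1],[[0,0,0],[-5,0,0],1],[[0,0,0],[0,0,0],1]]'

```text
clock: 4.05
tcp_pos: [0.4867, 0.1168, 0.3533]
tool_rot: [[0.144, -0.809, -0.57], [-0.99, -0.117, -0.083], [0.001, 0.576, -0.817]]
wrist_force: [0.1, -0.5, 0.2]
width: 0.0854
```

Run:
```python
from h import *
s=state(); print(s['tcp_pos'],s['tool_rot'],s['joints'],s['qd'].max(),s['clock'])
```

```text
[0.48670323 0.11678599 0.35325609] [[ 1.43543591e-01 -8.08967350e-01 -5.70058826e-01]
 [-9.89643867e-01 -1.17044126e-01 -8.31004718e-02]
 [ 5.03531142e-04  5.76083761e-01 -8.17390511e-01]] [-0.05365198  0.58676046 -0.41440931  1.21810449  0.04103253  1.96738258
 -1.89586209] 0.021379266535643978 4.05
```

Call:
apply_moves --increments '[[[0,0,0],[10,0,0],1],[[0,0,0],[10,0,0],1],[[0,0,0],[10,0,0],1],[[0,0,0],[5,0,0],1],[[5,-46,0],[0,0,0],1],[[0,0,40],[0,0,0],1],[[0,0,50],[0,0,0],1],[[0,0,50],[0,0,0],1],[[0,0,40],[0,0,0],1],[[0,0,0],[0,0,0],1]]'

```text
clock: 5.3
tcp_pos: [0.5304, 0.1183, 0.1743]
tool_rot: [[0.146, -0.989, -0.002], [-0.989, -0.146, -0.001], [0.001, 0.002, -1.0]]
wrist_force: [-0.0, -0.7, 1.1]
width: 0.0856
```

Run:
```python
from h import *
s=state(); print(s['tcp_pos'],s['joints'],s['qd'].max(),s['clock'])
d=shot('wrist','w4');d=shot('side','s4')
```

```text
[0.53039387 0.11831785 0.17434266] [ 0.01172741  0.40188174 -0.44014469  1.81591341  0.20407987  0.97066504
 -1.93864458] 0.05381848811230747 5.3
```

View pics/w4.png

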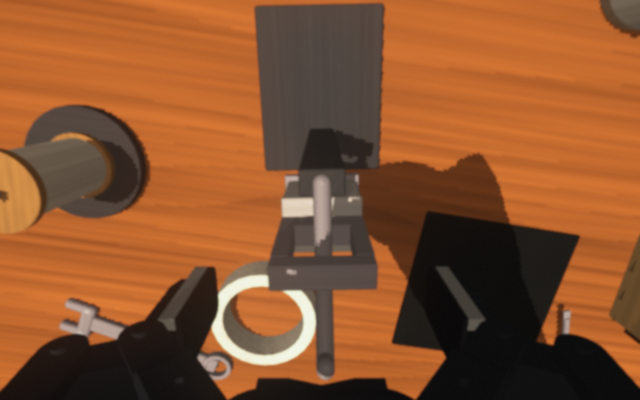

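View pics/s4.png

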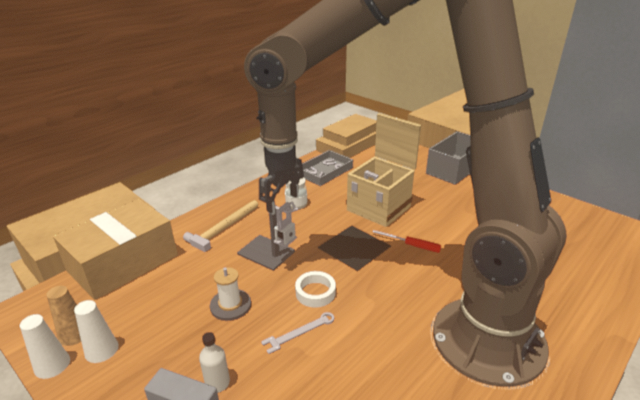

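Call:
apply_moves --increments '[[[0,-2,14],[0,0,0],1],[[0,0,10],[0,0,0],1],[[0,0,0],[0,0,0],1],[[0,0,0],[0,0,0],0],[[0,0,0],[0,0,0],0],[[0,0,0],[0,0,0],0],[[0,0,0],[0,0,0],0],[[0,0,0],[0,0,0],0],[[0,0,0],[0,0,0],0]]'

```text
clock: 6.52
tcp_pos: [0.5347, 0.1201, 0.1519]
tool_rot: [[0.146, -0.989, 0.001], [-0.989, -0.146, 0.0], [0.0, -0.001, -1.0]]
wrist_force: [0.9, -0.4, 5.5]
width: 0.0448
```

Run:
```python
from h import *
s=state(); print(s['tcp_pos'],s['width'],s['wrist_force'],s['joints'],s['qd'].max(),s['clock'])
d=shot('wrist','w5')
```

```text
[0.53470395 0.12008569 0.15188831] 0.0447897868704758 [ 0.89051634 -0.37074209  5.53606929] [ 0.00241113  0.4318464  -0.43251335  1.83369576  0.22253191  0.92225292
 -1.95479257] 0.0008121050872154809 6.525
```

View pics/w5.png

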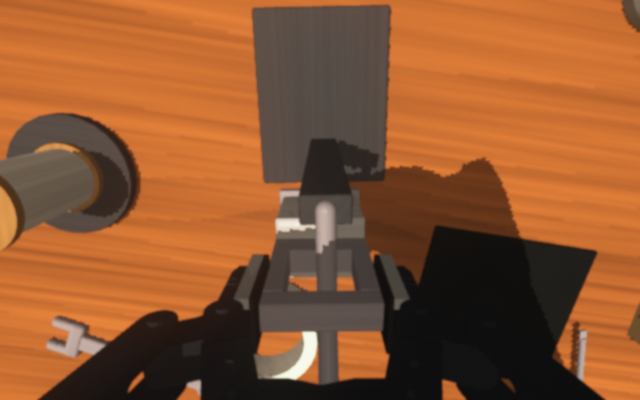

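```bash
cat > plan.py <<'E'
import numpy as np
a=np.radians(35)
def boxpts(x0,x1,z0,z1,n=25):
    X,Z=np.meshgrid(np.linspace(x0,x1,n),np.linspace(z0,z1,n)); return np.c_[X.ravel(),Z.ravel()]
u=np.array([-np.cos(a),np.sin(a)]);w=np.array([np.sin(a),np.cos(a)])
def sn(p): return p[:,:1]*u+p[:,1:]*w
hook=np.r_[boxpts(0,50,-4,4),boxpts(44,64,-170,0),sn(boxpts(0,35,-4,4)),sn(boxpts(27.5,34.5,4,23))]
# block in window-centre coords (x,z)
blk=np.r_[boxpts(-6,6,18,28),boxpts(-6,6,-32,-18),boxpts(-17,17,-74,-32),boxpts(-20,20,-80,-74),boxpts(-42,42,70,140)]
from scipy.spatial import cKDTree
T=cKDTree(hook)
def R(t): c,s=np.cos(t),np.sin(t); return np.array([[c,s],[-s,c]])  # local x->(c,-s), local z->(s,c)
def clr(x,z,th):
    return T.query(blk@R(np.radians(th)).T+[x,z])[0].min()
def sgn(): pass
def run(P,off=(2,-4)):
    off=np.array(off);prev=None
    for i,(x,z,t) in enumerate(P):
        tc=np.array([x,z])+R(np.radians(t))@off
        if prev is not None:
            d=R(np.radians(prev[1])).T@(tc-prev[0]); 
            m=min(clr(*(np.array(P[i-1])*(1-k)+np.array(P[i])*k)) for k in np.linspace(0,1,6))
            print(i,(x,z,t),'shift tool y,z: %.1f %.1f turn x %.1f'%(-d[0],-d[1],-(t-prev[1])),'clr %.1f'%m)
        prev=(tc,t)
E
python3 - <<'E'
from plan import *
P=[(14,-14,0),(14,0,0),(14,6,0)]
xs=np.linspace(14,-2.5,6)[1:];zs=np.linspace(6,13.5,6)[1:];ts=np.linspace(0,35,6)[1:]
P+=list(zip(xs.round(1),zs,ts))
for s in (15,22,30,40,50,60,70): 
    q=s*u+9.5*w; P.append((q[0],q[1],35))
run(P)
E
```

```text
1 (14, 0, 0) shift tool y,z: -0.0 -14.0 turn x 0.0 clr 0.0
2 (14, 6, 0) shift tool y,z: -0.0 -6.0 turn x 0.0 clr 8.0
3 (np.float64(10.7), np.float64(7.5), np.float64(7.0)) shift tool y,z: 3.8 -1.3 turn x -7.0 clr 5.7
4 (np.float64(7.4), np.float64(9.0), np.float64(14.0)) shift tool y,z: 4.0 -0.9 turn x -7.0 clr 3.6
5 (np.float64(4.1), np.float64(10.5), np.float64(21.0)) shift tool y,z: 4.1 -0.4 turn x -7.0 clr 2.8
6 (np.float64(0.8), np.float64(12.0), np.float64(28.0)) shift tool y,z: 4.1 -0.0 turn x -7.0 clr 2.8
7 (np.float64(-2.5), np.float64(13.5), np.float64(35.0)) shift tool y,z: 4.1 0.4 turn x -7.0 clr 3.1
8 (np.float64(-6.838304518999941), np.float64(16.38559096601111), 35) shift tool y,z: 5.2 0.1 turn x -0.0 clr 4.4
9 (np.float64(-12.572368829022883), np.float64(20.400626020468437), 35) shift tool y,z: 7.0 -0.0 turn x 0.0 clr 4.5
10 (np.float64(-19.12558518333482), np.float64(24.9892375112768), 35) shift tool y,z: 8.0 0.0 turn x 0.0 clr 4.5
11 (np.float64(-27.31710562622473), np.float64(30.725001874787264), 35) shift tool y,z: 10.0 -0.0 turn x 0.0 clr 4.5
12 (np.float64(-35.50862606911465), np.float64(36.46076623829772), 35) shift tool y,z: 10.0 -0.0 turn x 0.0 clr 4.5
13 (np.float64(-43.70014651200457), np.float64(42.19653060180818), 35) shift tool y,z: 10.0 0.0 turn x 0.0 clr 10.1
14 (np.float64(-51.89166695489449), np.float64(47.93229496531865), 35) shift tool y,z: 10.0 -0.0 turn x 0.0 clr 19.5
```

Call:
apply_moves --increments '[[[0,0,-5],[0,0,0],0],[[0,0,-5],[0,0,0],0],[[0,0,-5],[0,0,0],0],[[0,0,-5],[0,0,0],0],[[0,0,0],[0,0,0],0],[[0,0,0],[0,0,0],0]]'

```text
clock: 7.32
tcp_pos: [0.5339, 0.12, 0.1712]
tool_rot: [[0.146, -0.989, -0.0], [-0.989, -0.146, -0.0], [0.0, 0.0, -1.0]]
wrist_force: [0.3, -0.4, -3.9]
width: 0.0448
```

Run:
```python
from h import *
s=state(); print(s['tcp_pos'],s['width'],s['wrist_force'],s['qd'].max(),s['clock'])
d=shot('wrist','w6');e=shot('side','s6'); f=e['frame'];cv2.imwrite('pics/s6z.png',cv2.resize(f[170:290,220:340],None,fx=5,fy=5,interpolation=cv2.INTER_CUBIC))
```

```text
[0.53393761 0.12001957 0.17120161] 0.04477786713241525 [ 0.3227198 -0.3728763 -3.8733191] 0.004283098606740725 7.325
```

View pics/w6.png

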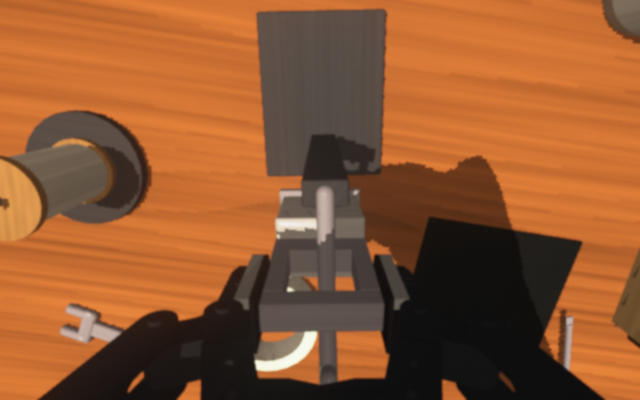

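View pics/s6z.png

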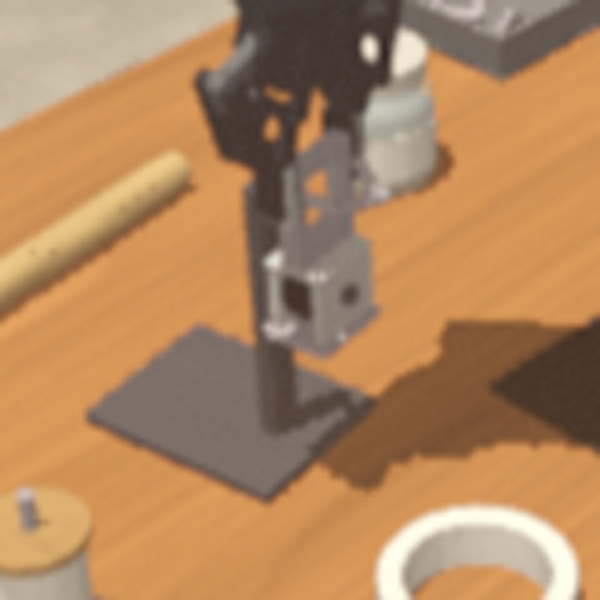

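Call:
apply_moves --increments '[[[0,1.9,-1.2],[-3.5,0,0],0],[[0,1.9,-1.2],[-3.5,0,0],0],[[0,2,-0.5],[-3.5,0,0],0],[[0,2,-0.4],[-3.5,0,0],0],[[0,2,-0.2],[-3.5,0,0],0],[[0,2,-0.2],[-3.5,0,0],0],[[0,0,0],[0,0,0],0]]'

```text
clock: 8.3
tcp_pos: [0.5234, 0.1185, 0.1758]
tool_rot: [[0.146, -0.923, -0.355], [-0.989, -0.136, -0.052], [-0.0, 0.359, -0.933]]
wrist_force: [0.7, 0.1, -4.3]
width: 0.0454
```

```bash
cat > st.py <<'E'
from h import *
np.set_printoptions(precision=4,suppress=True)
s=state();print(s['tcp_pos'],s['width'],s['wrist_force'],s['ft_torque'],s['qd'].max(),s['clock'])
print('hook frame x,z of TCP',(s['tcp_pos'][:2]-[.5189,.1167])@[.989,.148],s['tcp_pos'][2]-.17,'tilt',np.degrees(np.arccos(-s['tool_rot'][2,2])))
E
python3 st.py
```

```text
[0.5234 0.1185 0.1758] 0.045355708574712425 [ 0.6525  0.0827 -4.2794] [ 0.0668 -0.7587  0.0212] 0.02771566528037108 8.3
hook frame x,z of TCP 0.00473705834122015 0.0057671566393197315 tilt 21.025141425933267
```

Call:
apply_moves --increments '[[[0,2,0],[-3.5,0,0],0],[[0,2,0],[-3.5,0,0],0],[[0,2,0.2],[-3.5,0,0],0],[[0,2,0.2],[-3.5,0,0],0],[[0,0,0],[0,0,0],0],[[0,0,0],[0,0,0],0]]'

```text
clock: 9.05
tcp_pos: [0.5157, 0.1175, 0.1801]
tool_rot: [[0.146, -0.812, -0.565], [-0.989, -0.12, -0.083], [-0.0, 0.572, -0.821]]
wrist_force: [0.1, 0.4, -3.8]
width: 0.0453
```

```bash
python3 st.py
python3 - <<'E'
from h import *
d=shot('wrist','w7');e=shot('side','s7'); f=e['frame'];cv2.imwrite('pics/s7z.png',cv2.resize(f[170:290,220:340],None,fx=5,fy=5,interpolation=cv2.INTER_CUBIC))
E
```

```text
[0.5157 0.1175 0.1801] 0.04526190426794408 [ 0.0592  0.4474 -3.8016] [ 0.1618 -1.1273 -0.001 ] 0.008411825808216684 9.05
hook frame x,z of TCP -0.0030316552360062725 0.010050289928986406 tilt 34.85831227888782
```

View pics/w7.png

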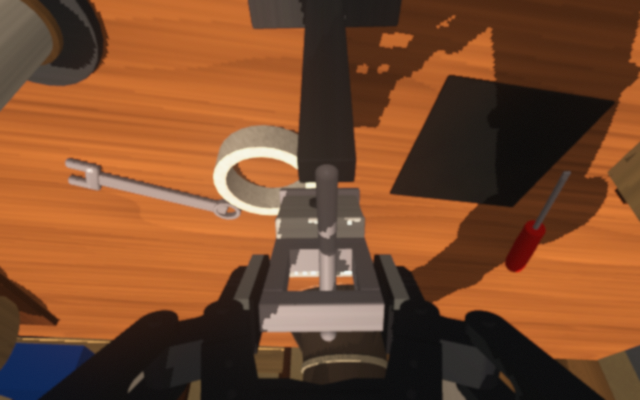

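View pics/s7z.png

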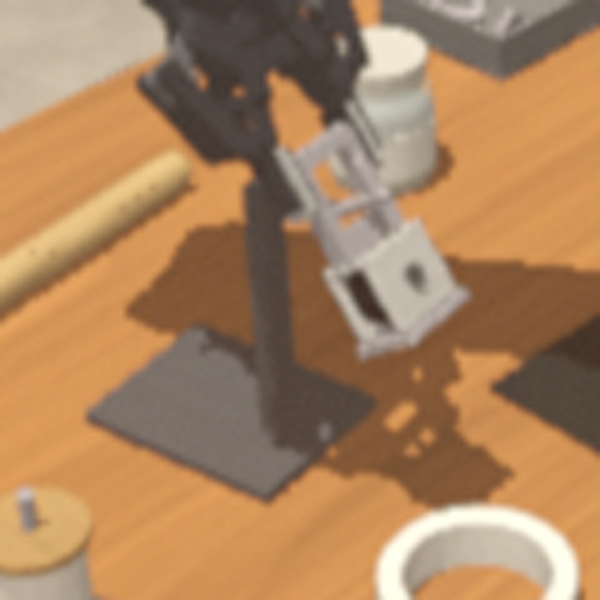

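Call:
apply_moves --increments '[[[0,4,0],[0,0,0],0],[[0,4,0],[0,0,0],0],[[0,4,0],[0,0,0],0],[[0,4,0],[0,0,0],0]]'

```text
clock: 9.65
tcp_pos: [0.5024, 0.1154, 0.1894]
tool_rot: [[0.146, -0.811, -0.567], [-0.989, -0.12, -0.084], [0.0, 0.573, -0.819]]
wrist_force: [-0.1, -1.4, -3.5]
width: 0.0453
```

```bash
python3 st.py
```

```text
[0.5024 0.1154 0.1894] 0.04529200127512188 [-0.1236 -1.3886 -3.4685] [ 0.189  -1.14    0.0487] 0.0630255748781152 9.65
hook frame x,z of TCP -0.016508317754397876 0.019387554803012047 tilt 34.98614002467431
```

Call:
apply_moves --increments '[[[0,4,0],[0,0,0],0],[[0,4,0],[0,0,0],0],[[0,4,0],[0,0,0],0],[[0,4,0],[0,0,0],0]]'

```text
clock: 10.15
tcp_pos: [0.4895, 0.1135, 0.1985]
tool_rot: [[0.146, -0.81, -0.567], [-0.989, -0.12, -0.084], [0.0, 0.574, -0.819]]
wrist_force: [-0.0, -0.7, -3.8]
width: 0.0449
```

```bash
python3 st.py
```

```text
[0.4895 0.1135 0.1985] 0.04488081652699516 [-0.0206 -0.749  -3.8244] [ 0.134  -1.0963 -0.0063] 0.05972977510746664 10.15
hook frame x,z of TCP -0.02959291240653324 0.028462285244187424 tilt 34.99891062339052
```

Call:
apply_moves --increments '[[[0,5,0],[0,0,0],0],[[0,5,0],[0,0,0],0],[[0,8,0],[0,0,0],0],[[0,10,0],[0,0,0],0],[[0,10,0],[0,0,0],0],[[0,5,0],[0,0,0],0],[[0,0,0],[0,0,0],0]]'

```text
clock: 11.02
tcp_pos: [0.4547, 0.1084, 0.2233]
tool_rot: [[0.146, -0.811, -0.567], [-0.989, -0.12, -0.084], [0.0, 0.573, -0.82]]
wrist_force: [-0.2, 0.5, -3.5]
width: 0.045
```

```bash
python3 st.py
python3 - <<'E'
from h import *
e=shot('side','s8'); f=e['frame'];cv2.imwrite('pics/s8z.png',cv2.resize(f[170:290,220:340],None,fx=5,fy=5,interpolation=cv2.INTER_CUBIC)); print(state()['joints'])
E
```

```text
[0.4547 0.1084 0.2233] 0.044970204254141145 [-0.1763  0.5373 -3.5155] [ 0.1409 -1.0687  0.056 ] 0.014052357222737536 11.025
hook frame x,z of TCP -0.06471389544704376 0.05333792485593786 tilt 34.96312766882472
[-0.02562297  0.61971532 -0.4199711   1.49334508  0.06874723  1.66473248
 -1.88626761]
```

View pics/s8z.png

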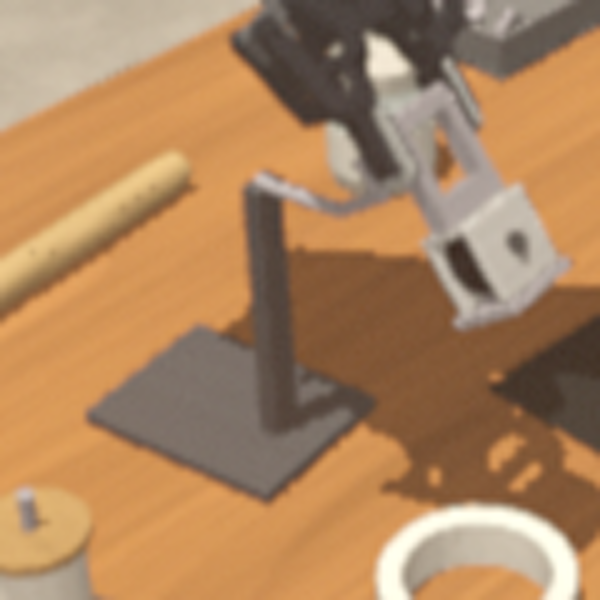

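Call:
apply_moves --increments '[[[40,0,0],[0,0,0],0],[[40,0,0],[0,0,0],0],[[40,0,0],[8,0,0],0],[[43,0,0],[9,0,0],0],[[0,0,0],[9,0,0],0],[[0,0,0],[9,0,0],0],[[0,0,0],[0,0,-8],0],[[0,0,0],[0,0,-10],0],[[0,0,0],[0,0,-10],0],[[0,0,0],[0,0,-10],0]]'

```text
clock: 12.32
tcp_pos: [0.4781, -0.0529, 0.2227]
tool_rot: [[0.728, -0.686, -0.001], [-0.686, -0.728, 0.0], [-0.001, 0.001, -1.0]]
wrist_force: [-0.0, 0.2, -3.7]
width: 0.0448
```

Call:
apply_moves --increments '[[[0,0,0],[0,0,-10],0],[[0,0,0],[0,0,-10],0],[[0,0,0],[0,0,-10],0],[[0,0,0],[0,0,-10],0],[[0,0,0],[0,0,-7],0],[[0,0,0],[0,0,0],0],[[0,0,0],[0,0,0],0]]'

```text
clock: 13.2
tcp_pos: [0.4784, -0.0529, 0.2228]
tool_rot: [[0.998, 0.056, -0.001], [0.056, -0.998, 0.0], [-0.001, -0.0, -1.0]]
wrist_force: [-0.4, 0.8, -3.8]
width: 0.0451
```

```bash
python3 st.py
python3 - <<'E'
from h import *
s=state();print(s['tool_rot'],s['joints'])
e=shot('side','s9'); f=e['frame'];cv2.imwrite('pics/s9z.png',cv2.resize(f[130:290,260:420],None,fx=3.7,fy=3.7,interpolation=cv2.INTER_CUBIC))
E
```

```text
[ 0.4784 -0.0529  0.2228] 0.04512693773307039 [-0.3567  0.8155 -3.8353] [-0.0071  0.0696 -0.0152] 0.00794934925072449 13.2
hook frame x,z of TCP -0.06515211765805545 0.0528201993130632 tilt 0.038684123661091356
[[ 9.98413079e-01  5.63105484e-02 -6.67762902e-04]
 [ 5.63106271e-02 -9.98413293e-01  9.97038345e-05]
 [-6.61088981e-04 -1.37147760e-04 -9.99999772e-01]] [ 0.57723189  0.2943368  -0.71156816  1.8796367   0.22028122  1.0476009
 -0.1678749 ]
```

View pics/s9z.png

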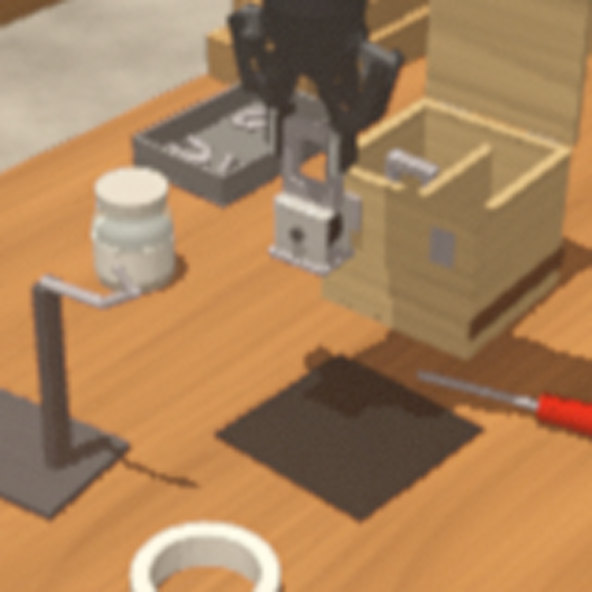

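Call:
apply_moves --increments '[[[-41,1,0],[0,0,0],0],[[0,0,40],[0,0,0],0],[[0,0,40],[0,0,0],0],[[0,0,35],[0,0,0],0],[[0,0,15],[0,0,0],0],[[0,0,5],[0,0,0],0],[[0,0,0],[0,0,0],0],[[0,0,2],[0,0,0],0]]'

```text
clock: 14.25
tcp_pos: [0.4387, -0.0563, 0.087]
tool_rot: [[0.998, 0.059, 0.002], [0.059, -0.998, -0.0], [0.002, 0.001, -1.0]]
wrist_force: [0.9, -0.4, -2.7]
width: 0.0448
```

```bash
python3 st.py
```

```text
[ 0.4387 -0.0563  0.087 ] 0.04475405046390226 [ 0.8738 -0.4248 -2.7162] [-0.0049 -0.0262  0.0158] 0.03215243934213742 14.25
hook frame x,z of TCP -0.10493953341138412 -0.08303108270370614 tilt 0.12425116799168952
```

Call:
apply_moves --increments '[[[0,0,1],[0,0,0],0],[[0,0,1.5],[0,0,0],0],[[0,0,1.5],[0,0,0],0],[[0,0,0],[0,0,0],0]]'

```text
clock: 14.75
tcp_pos: [0.4376, -0.0563, 0.0819]
tool_rot: [[0.998, 0.059, -0.0], [0.059, -0.998, 0.0], [-0.0, -0.0, -1.0]]
wrist_force: [-0.4, -0.4, -3.6]
width: 0.0448
```

Call:
apply_moves --increments '[[[0,0,1],[0,0,0],0],[[0,0,1],[0,0,0],0],[[0,0,0],[0,0,0],0]]'

```text
clock: 15.12
tcp_pos: [0.4378, -0.0563, 0.0803]
tool_rot: [[0.998, 0.059, 0.0], [0.059, -0.998, -0.0], [0.0, 0.0, -1.0]]
wrist_force: [-1.6, -0.1, 4.2]
width: 0.045
```

Call:
apply_moves --increments '[[[0,0,0],[0,0,0],0.62],[[0,0,0],[0,0,0],0.75],[[0,0,0],[0,0,0],1],[[0,0,0],[0,0,0],1],[[0,0,0],[0,0,0],1],[[0,0,-15],[0,0,0],1],[[0,0,-50],[0,0,0],1],[[0,0,-50],[0,0,0],1],[[0,0,-50],[0,0,0],1],[[0,0,0],[0,0,0],1]]'

```text
clock: 16.38
tcp_pos: [0.4399, -0.0558, 0.2495]
tool_rot: [[0.998, 0.059, 0.007], [0.059, -0.998, -0.002], [0.007, 0.002, -1.0]]
wrist_force: [-0.8, 0.0, -0.4]
width: 0.0851
```

```bash
python3 st.py
python3 - <<'E'
from h import *
e=shot('side','s10'); f=e['frame'];cv2.imwrite('pics/s10z.png',cv2.resize(f[150:290,280:420],None,fx=4,fy=4,interpolation=cv2.INTER_CUBIC))
shot('wrist','w10')
E
```

```text
[ 0.4399 -0.0558  0.2495] 0.08508437135052609 [-0.8019  0.0248 -0.3502] [-0.0026 -0.0082  0.0003] 0.07951205779163117 16.375
hook frame x,z of TCP -0.10367458569081058 0.07945149473818461 tilt 0.4295159089551334
```

View pics/s10z.png

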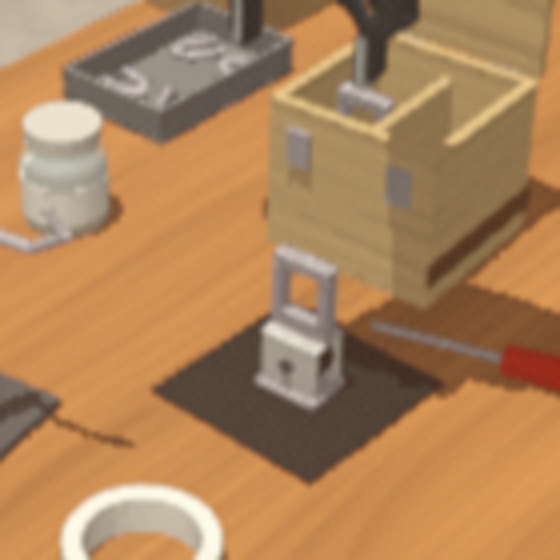

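View pics/w10.png

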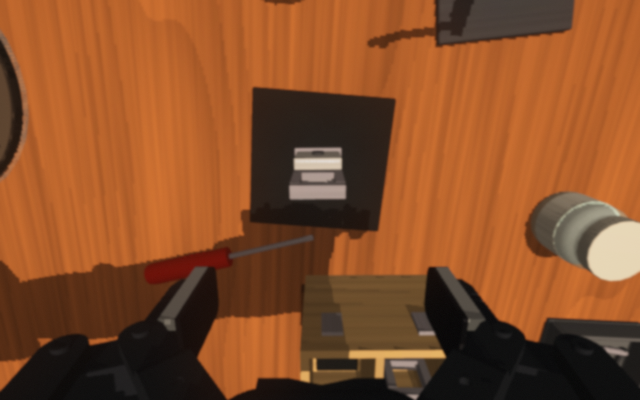

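```bash
python3 st.py
python3 - <<'E'
from h import *
d=shot('wrist','w11');f=d['frame'];cv2.imwrite('pics/w11z.png',cv2.resize(f[130:220,270:370],None,fx=6,fy=6,interpolation=cv2.INTER_CUBIC))
E
```

```text
[ 0.4377 -0.0563  0.2459] 0.08537688473949093 [ 0.8451 -0.6433  0.1727] [ 0.003  -0.0173 -0.0249] 0.031857677140488615 16.475
hook frame x,z of TCP -0.10588105075374887 0.07587392604106807 tilt 0.09413156361200918
```

View pics/w11z.png

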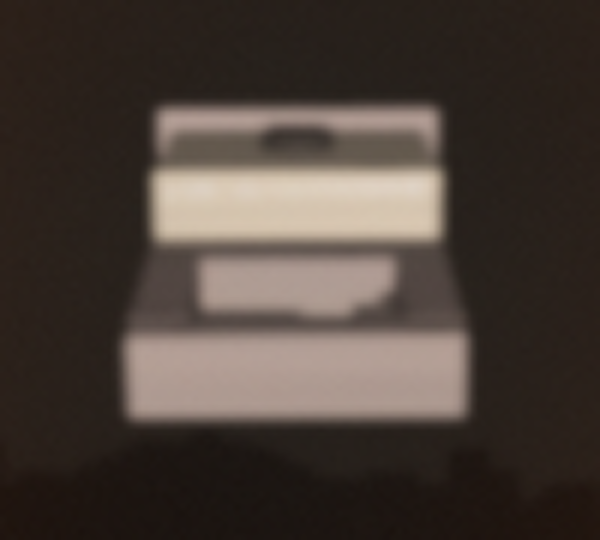

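Run:
```python
from h import *
np.set_printoptions(precision=4,suppress=True)
W=load('w11');m=lambda x,y:((x+.5)/6-.5+270,(y+.5)/6-.5+130)
c=np.array([onz(W,*m(*p),.112) for p in [(124,334),(469,334),(467,418),(126,419)]]);print(c,c.mean(0))
e=c[1]-c[0]+c[2]-c[3];print(np.degrees(np.arctan2(e[1],e[0])))
```

```text
[[ 0.4133 -0.0527  0.112 ]
 [ 0.4592 -0.0501  0.112 ]
 [ 0.4598 -0.0617  0.112 ]
 [ 0.414  -0.0645  0.112 ]] [ 0.4366 -0.0573  0.112 ]
3.366217341896202
```

Call:
apply_moves --increments '[[[0,0,0],[0,0,10],1],[[0,0,0],[0,0,10],1],[[0,0,0],[0,0,10],1],[[0,0,0],[0,0,10],1],[[0,0,0],[0,0,10],1],[[0,0,0],[0,0,10],1],[[0,0,0],[0,0,10],1],[[0,0,0],[0,0,10],1],[[0,0,0],[0,0,10],1],[[1,1,0],[0,0,0],1]]'

```text
clock: 17.77
tcp_pos: [0.436, -0.0571, 0.244]
tool_rot: [[0.061, -0.998, -0.002], [-0.998, -0.061, 0.0], [-0.001, 0.002, -1.0]]
wrist_force: [0.2, -0.1, 0.3]
width: 0.0854
```

Call:
apply_moves --increments '[[[0,0,40],[0,0,0],1],[[0,0,40],[0,0,0],1],[[0,0,40],[0,0,0],1],[[0,0,20],[0,0,0],1],[[0,0,0],[0,0,0],1],[[0,0,0],[0,0,0],1]]'

```text
clock: 18.52
tcp_pos: [0.4371, -0.0573, 0.1055]
tool_rot: [[0.061, -0.998, 0.0], [-0.998, -0.061, 0.0], [-0.0, -0.0, -1.0]]
wrist_force: [-1.0, 0.0, 0.6]
width: 0.0854
```

```bash
python3 st.py
python3 - <<'E'
from h import *
shot('wrist','w12'); s=state();print(s['tool_rot'][:,0],s['joints'])
E
```

```text
[ 0.4371 -0.0573  0.1055] 0.08537031494034569 [-1.0075  0.0449  0.6172] [ 0.0513 -0.0424  0.0319] 0.002414750898484301 18.525
hook frame x,z of TCP -0.10667991039207557 -0.06449792802555408 tilt 0.018929858704389305
[ 6.04907579e-02 -9.98168742e-01  1.77666110e-04] [ 0.40205112  0.3508333  -0.48460107  2.12317892  0.24577524  0.71914167
 -1.75372415]
```

View pics/w12.png

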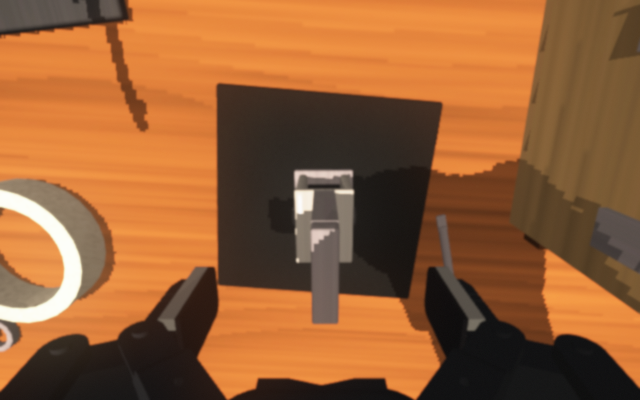

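Call:
apply_moves --increments '[[[0,0,12],[0,0,0],1],[[0,0,9],[0,0,0],1],[[0,0,0],[0,0,0],0.5],[[0,0,0],[0,0,0],0.3],[[0,0,0],[0,0,0],0],[[0,0,0],[0,0,0],0],[[0,0,0],[0,0,0],0],[[0,0,0],[0,0,0],0],[[0,0,0],[0,0,0],0]]'

```text
clock: 19.7
tcp_pos: [0.437, -0.0576, 0.0842]
tool_rot: [[0.059, -0.998, 0.001], [-0.998, -0.059, -0.0], [0.0, -0.001, -1.0]]
wrist_force: [-0.3, -2.0, 5.8]
width: 0.0109
```

```bash
python3 st.py
python3 - <<'E'
from h import *
shot('wrist','w13')
E
```

```text
[ 0.437  -0.0576  0.0842] 0.010896068812259877 [-0.2724 -1.9628  5.766 ] [-0.3503  0.1583  0.0592] 0.0006743398679216095 19.7
hook frame x,z of TCP -0.10674686350360911 -0.08576789900934988 tilt 0.03720908653951078
```

View pics/w13.png

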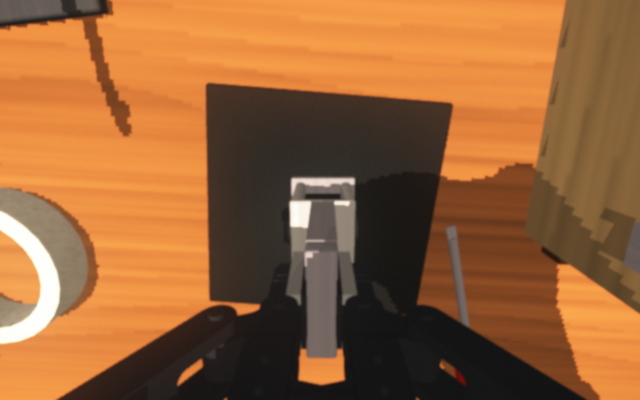

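Call:
apply_moves --increments '[[[0,0,-10],[0,0,0],0],[[0,0,-40],[0,0,0],0],[[0,0,-40],[0,0,0],0],[[0,0,-40],[0,0,0],0],[[0,0,-40],[0,0,0],0],[[0,0,0],[0,0,0],0],[[0,0,0],[0,0,0],0]]'

```text
clock: 20.62
tcp_pos: [0.4359, -0.0573, 0.2532]
tool_rot: [[0.059, -0.998, -0.001], [-0.998, -0.059, 0.0], [-0.0, 0.001, -1.0]]
wrist_force: [-0.8, -0.1, -3.1]
width: 0.0107
```

```bash
python3 st.py
python3 - <<'E'
from h import *
shot('wrist','w14')
e=shot('side','s14'); f=e['frame'];cv2.imwrite('pics/s14z.png',cv2.resize(f[110:270,270:430],None,fx=3.7,fy=3.7,interpolation=cv2.INTER_CUBIC))
E
```

```text
[ 0.4359 -0.0573  0.2532] 0.010743023064885124 [-0.8396 -0.1    -3.1318] [-0.0494  0.0392 -0.0313] 0.017632947031233786 20.625
hook frame x,z of TCP -0.10781240200906565 0.08320118159951959 tilt 0.08185251010033422
```

View pics/s14z.png

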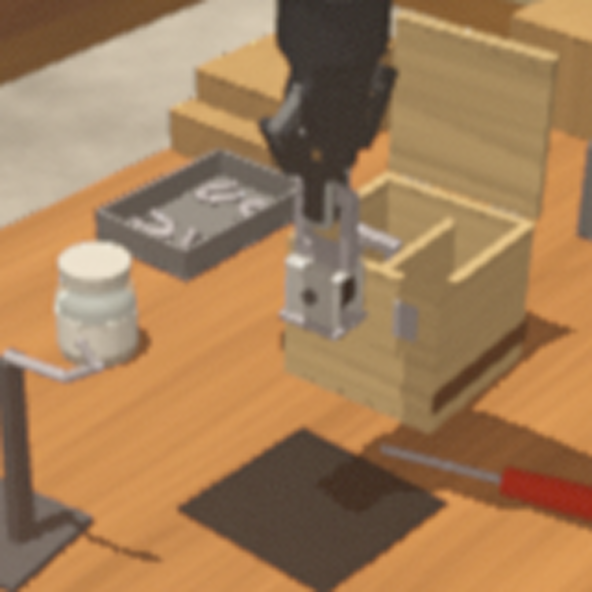

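Call:
apply_moves --increments '[[[34,-4,0],[0,0,0],0],[[34,-4,0],[0,0,0],0],[[34,-4,0],[0,0,0],0],[[34,-4,0],[0,0,0],0],[[34,-4,0],[0,0,0],0],[[34,-4,0],[0,0,0],0],[[0,0,0],[0,0,0],0],[[0,0,0],[0,0,0],0]]'

```text
clock: 21.72
tcp_pos: [0.4723, -0.2587, 0.2527]
tool_rot: [[0.06, -0.998, -0.002], [-0.998, -0.06, 0.002], [-0.002, 0.002, -1.0]]
wrist_force: [-0.2, 0.4, -3.4]
width: 0.0107
```

```bash
python3 st.py
python3 - <<'E'
from h import *
s=state();print(s['tool_rot'][:,0],s['joints'])
shot('wrist','w15')
e=shot('side','s15'); f=e['frame'];cv2.imwrite('pics/s15z.png',cv2.resize(f[90:230,310:450],None,fx=4,fy=4,interpolation=cv2.INTER_CUBIC))
e=shot('top','t15'); f=e['frame'];cv2.imwrite('pics/t15z.png',cv2.resize(f[130:240,370:500],None,fx=5,fy=5,interpolation=cv2.INTER_CUBIC))
E
```

```text
[ 0.4723 -0.2587  0.2527] 0.010663611309391745 [-0.1758  0.4331 -3.3787] [-0.0295  0.0222 -0.0378] 0.0045720704239429685 21.725
hook frame x,z of TCP -0.10161440600278251 0.08273055348087718 tilt 0.15440688307864617
[ 0.05957984 -0.9982218  -0.0018637 ] [ 0.71349799  0.3123048  -0.40258412  1.72549961  0.1322026   1.13323623
 -1.23929008]
```

View pics/s15z.png

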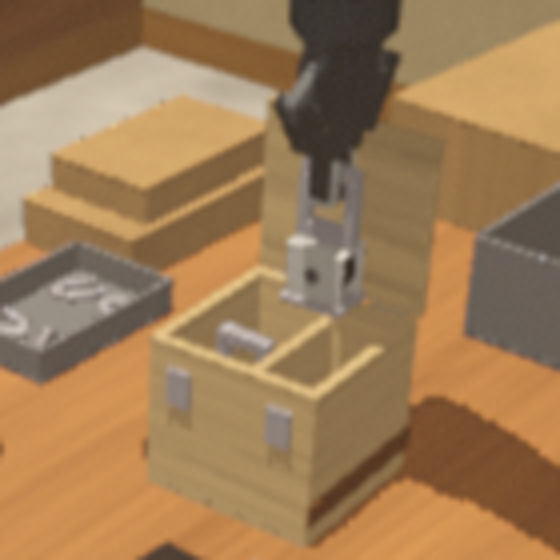

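View pics/t15z.png

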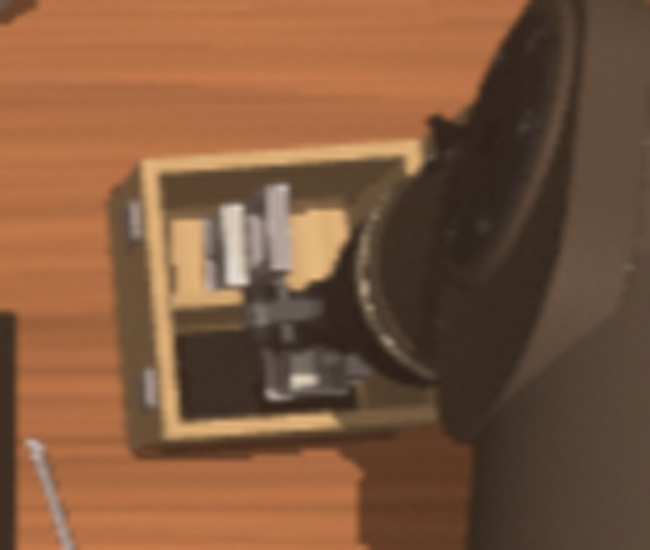

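View pics/w15.png

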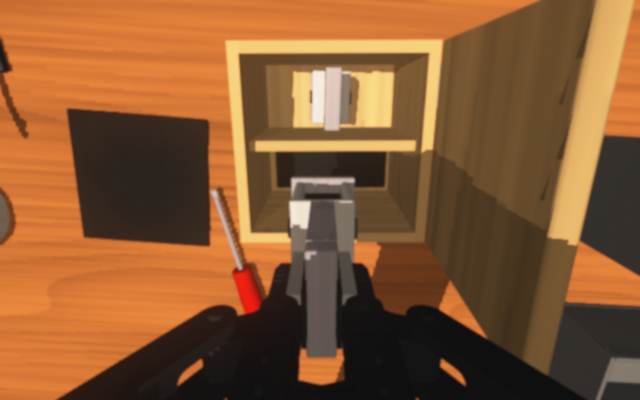

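Run:
```python
from h import *
np.set_printoptions(precision=4,suppress=True)
W=load('w15')
c=np.array([onz(W,*p,.133) for p in [(227,41),(442,41),(426,242),(241,243)]]);print(c,c.mean(0))
print([onz(W,*p,.133) for p in [(335,151),(335,234)]])
# block head top
f=W['f'];cv2.imwrite('pics/w15z.png',cv2.resize(f[160:370,250:400],None,fx=2.8,fy=2.8))
b=np.array([onz(W,*p,.2527+.028) for p in [(307,251),(338,251),(338,356),(307,356)]]);print('bow',b)
```

```text
[[ 0.5765 -0.1876  0.133 ]
 [ 0.5849 -0.332   0.133 ]
 [ 0.4384 -0.3428  0.133 ]
 [ 0.4287 -0.1957  0.133 ]] [ 0.5071 -0.2646  0.133 ]
[array([ 0.5066, -0.2654,  0.133 ]), array([ 0.4409, -0.27  ,  0.133 ])]
bow [[ 0.4951 -0.2513  0.2807]
 [ 0.4957 -0.2621  0.2807]
 [ 0.4512 -0.2653  0.2807]
 [ 0.4505 -0.2533  0.2807]]
```

Call:
apply_moves --increments '[[[0,0,25],[0,0,0],0],[[0,0,25],[0,0,0],0],[[0,0,25],[0,0,0],0],[[0,0,25],[0,0,0],0],[[0,0,25],[0,0,0],0],[[0,0,15],[0,0,0],0],[[0,0,10],[0,0,0],0],[[0,0,4],[0,0,0],0],[[0,0,0],[0,0,0],0],[[0,0,0],[0,0,0],0]]'

```text
clock: 23.12
tcp_pos: [0.4732, -0.2597, 0.1006]
tool_rot: [[0.059, -0.998, 0.001], [-0.998, -0.059, -0.001], [0.001, -0.001, -1.0]]
wrist_force: [-1.0, -0.0, -3.4]
width: 0.011
```

```bash
python3 st.py
python3 - <<'E'
from h import *
shot('wrist','w16')
E
```

```text
[ 0.4732 -0.2597  0.1006] 0.011044874812729808 [-1.0135 -0.0045 -3.4451] [0.0404 0.0109 0.0017] 0.0025071756121935337 23.125
hook frame x,z of TCP -0.10087738596878508 -0.06939855915820815 tilt 0.06232831125773078
```

View pics/w16.png

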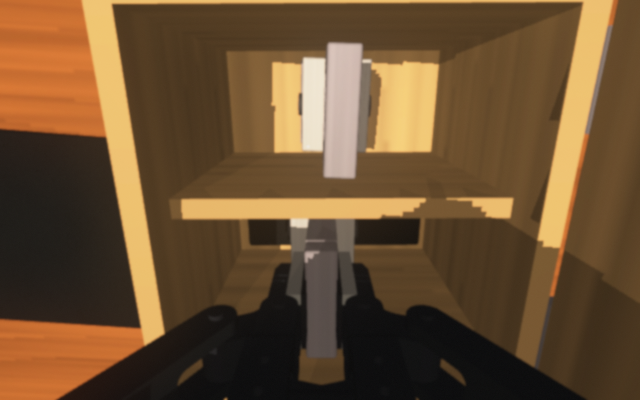

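Block is in the bay, clear of the walls. I'll lower it the last ~8 mm slowly.

Call:
apply_moves --increments '[[[0,0,2],[0,0,0],0],[[0,0,2],[0,0,0],0],[[0,0,1.5],[0,0,0],0],[[0,0,1],[0,0,0],0],[[0,0,0],[0,0,0],0]]'

```text
clock: 23.8
tcp_pos: [0.4727, -0.2595, 0.0934]
tool_rot: [[0.059, -0.998, -0.0], [-0.998, -0.059, 0.0], [-0.0, 0.0, -1.0]]
wrist_force: [0.3, -0.3, -3.3]
width: 0.0108
```

Call:
apply_moves --increments '[[[0,0,1],[0,0,0],0],[[0,0,1],[0,0,0],0],[[0,0,0],[0,0,0],0]]'

```text
clock: 24.18
tcp_pos: [0.4732, -0.2601, 0.0922]
tool_rot: [[0.059, -0.998, 0.001], [-0.998, -0.059, -0.001], [0.001, -0.001, -1.0]]
wrist_force: [-2.3, 0.1, 3.8]
width: 0.0107
```

Call:
apply_moves --increments '[[[0,0,0],[0,0,0],0.2],[[0,0,0],[0,0,0],0.35],[[0,0,0],[0,0,0],0.5],[[0,0,0],[0,0,0],0.5],[[0,0,0],[0,0,0],0.5],[[0,0,-10],[0,0,0],0.5],[[0,0,-30],[0,0,0],0.5],[[0,0,-40],[0,0,0],0.5],[[0,0,-50],[0,0,0],0.5],[[0,0,-50],[0,0,0],0.5]]'

```text
clock: 25.42
tcp_pos: [0.4726, -0.2593, 0.2738]
tool_rot: [[0.059, -0.998, 0.0], [-0.998, -0.059, -0.0], [0.0, -0.0, -1.0]]
wrist_force: [0.8, -0.6, -0.4]
width: 0.0424
```

Call:
apply_moves --increments '[[[0,0,-50],[0,0,0],0.5],[[0,0,-50],[0,0,0],0.5],[[0,0,0],[0,0,0],0],[[0,0,0],[0,0,0],0]]'

```text
clock: 25.92
tcp_pos: [0.4725, -0.2594, 0.3714]
tool_rot: [[0.059, -0.998, -0.0], [-0.998, -0.059, -0.0], [0.0, 0.0, -1.0]]
wrist_force: [0.1, 0.8, -1.0]
width: 0.0067
```

```bash
python3 st.py
python3 - <<'E'
from h import *
d=shot('wrist','w17'); print(state()['joints'])
E
```

```text
[ 0.4725 -0.2594  0.3714] 0.006678405769102332 [ 0.1374  0.7641 -0.9517] [-0.0015  0.0065  0.0234] 0.025628856671841223 25.925
hook frame x,z of TCP -0.10157753652683435 0.20136573955168194 tilt 0.012106326625158249
[ 0.72094424  0.24331034 -0.40683889  1.52426658  0.09693     1.39556313
 -1.20376002]
```

View pics/w17.png

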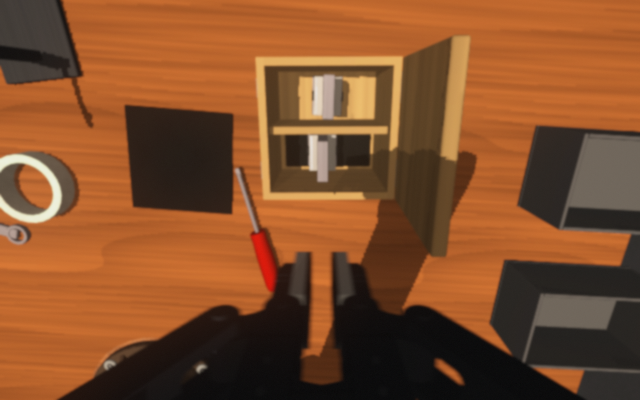

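Call:
apply_moves --increments '[[[42,-12,0],[0,0,0],0],[[42,-12,0],[0,0,0],0],[[42,-12,0],[0,0,0],0],[[0,0,0],[0,0,0],0],[[0,0,40],[0,0,0],0],[[0,0,40],[0,0,0],0],[[0,0,36],[0,0,0],0],[[0,0,0],[0,0,0],0],[[0,0,0],[0,0,0],0]]'

```text
clock: 27.1
tcp_pos: [0.5167, -0.3829, 0.2567]
tool_rot: [[0.06, -0.998, 0.001], [-0.998, -0.06, -0.0], [0.0, -0.001, -1.0]]
wrist_force: [0.2, 0.4, 0.4]
width: 0.0003
```

```bash
python3 st.py
python3 - <<'E'
from h import *
s=state();p=s['tcp_pos'];print('case x,y',(p[:2]-[.5079,-.264])@[.0635,-.998],(p[:2]-[.5079,-.264])@[.998,.0635])
shot('wrist','w18')
e=shot('side','s18'); f=e['frame'];cv2.imwrite('pics/s18z.png',cv2.resize(f[80:230,310:460],None,fx=4,fy=4,interpolation=cv2.INTER_CUBIC))
a=np.radians;ph=[90,84,78,72,66,60,54,48,42,36,30,24,18,14,10,7,4,2,0]
def T(f,r=120): f=a(f);return np.array([73-r*np.cos(f)+12*np.sin(f)+15,133+r*np.sin(f)+12*np.cos(f)])
for i in range(1,len(ph)):
    d=T(ph[i])-T(ph[i-1]); print(ph[i],(d*[1,-1]).round(1),T(ph[i]).round(1))
E
```

```text
[ 0.5167 -0.3829  0.2567] 0.0003198005182560636 [0.1789 0.4353 0.4427] [ 0.0121 -0.0158 -0.0147] 0.002632410308930977 27.1
hook frame x,z of TCP -0.07615860998304266 0.0866569638290415 tilt 0.05180834063084783
case x,y 0.11925451811505229 0.0011929435487632476
84 [-12.6  -0.6] [ 87.4 253.6]
78 [-12.6   0.7] [ 74.8 252.9]
72 [-12.5   2. ] [ 62.3 250.8]
66 [-12.2   3.3] [ 50.2 247.5]
60 [-11.8   4.6] [ 38.4 242.9]
54 [-11.2   5.8] [ 27.2 237.1]
48 [-10.6   6.9] [ 16.6 230.2]
42 [-9.8  8. ] [  6.9 222.2]
36 [-8.9  9. ] [ -2.  213.2]
30 [-7.9  9.9] [ -9.9 203.4]
24 [-6.8 10.6] [-16.7 192.8]
18 [-5.7 11.3] [-22.4 181.5]
14 [-3.1  7.8] [-25.5 173.7]
10 [-2.6  8. ] [-28.1 165.7]
7 [-1.5  6.1] [-29.6 159.5]
4 [-1.2  6.2] [-30.9 153.3]
2 [-0.6  4.2] [-31.5 149.2]
0 [-0.5  4.2] [-32. 145.]
```

View pics/w18.png

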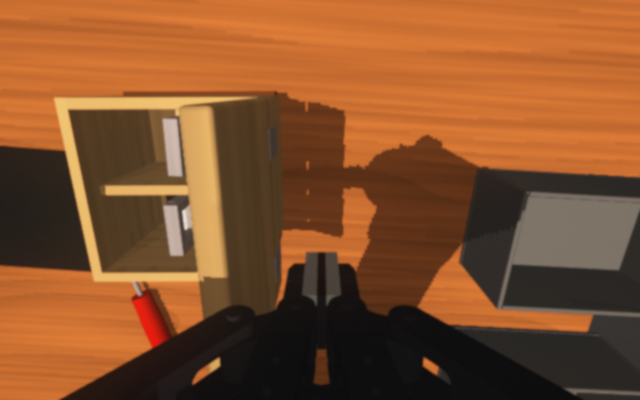

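View pics/s18z.png

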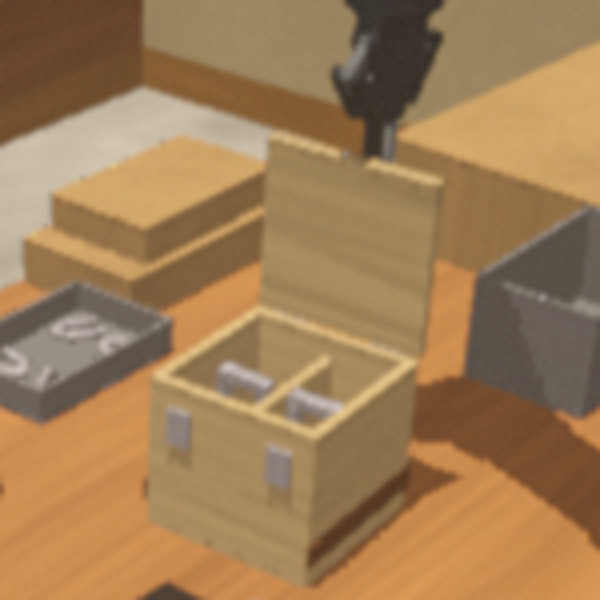

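Call:
apply_moves --increments '[[[-6,0,0],[0,0,0],0],[[-6,0,0.5],[0,0,0],0],[[-6,0,1],[0,0,0],0],[[-6,0,0],[0,0,0],0],[[-6,0,0],[0,0,0],0],[[-6,0,0.5],[0,0,0],0]]'

```text
clock: 27.95
tcp_pos: [0.5141, -0.3479, 0.2541]
tool_rot: [[0.058, -0.998, 0.001], [-0.998, -0.058, -0.001], [0.002, -0.001, -1.0]]
wrist_force: [-0.6, -4.6, 4.6]
width: -0.0003
```

```bash
python3 st.py
```

```text
[ 0.5141 -0.3479  0.2541] -0.0002949088558683998 [-0.5516 -4.5712  4.5829] [-0.9353  0.0649  0.0001] 0.08442113379622333 27.95
hook frame x,z of TCP -0.07346221248279251 0.08412579618549357 tilt 0.09937700603658225
```

Call:
apply_moves --increments '[[[-6,0,0.5],[0,0,0],0],[[-6,0,0.5],[0,0,0],0],[[-6,0,1],[0,0,0],0],[[-6,0,1.5],[0,0,0],0],[[-6,0,2],[0,0,0],0],[[-6,0,2],[0,0,0],0],[[-6,0,2.5],[0,0,0],0],[[-5.5,0,2.5],[0,0,0],0]]'

```text
clock: 28.95
tcp_pos: [0.5113, -0.2992, 0.2408]
tool_rot: [[0.059, -0.998, -0.0], [-0.998, -0.059, 0.0], [-0.0, 0.0, -1.0]]
wrist_force: [0.2, -2.1, 4.9]
width: 0.0001
```

```bash
python3 st.py
python3 - <<'E'
from h import *
e=shot('side','s19'); f=e['frame'];cv2.imwrite('pics/s19z.png',cv2.resize(f[80:230,310:460],None,fx=4,fy=4,interpolation=cv2.INTER_CUBIC))
p=state()['tcp_pos'];print('case x,y',(p[:2]-[.5079,-.264])@[.0635,-.998],(p[:2]-[.5079,-.264])@[.998,.0635])
E
```

```text
[ 0.5113 -0.2992  0.2408] 7.918526119349533e-05 [ 0.1801 -2.1193  4.9232] [-0.3468 -0.0657  0.0108] 0.08711540022811423 28.95
hook frame x,z of TCP -0.06908691414463736 0.07077290210985471 tilt 0.018239259440386225
case x,y 0.0344012436599482 0.0010849051798616218
```

View pics/s19z.png

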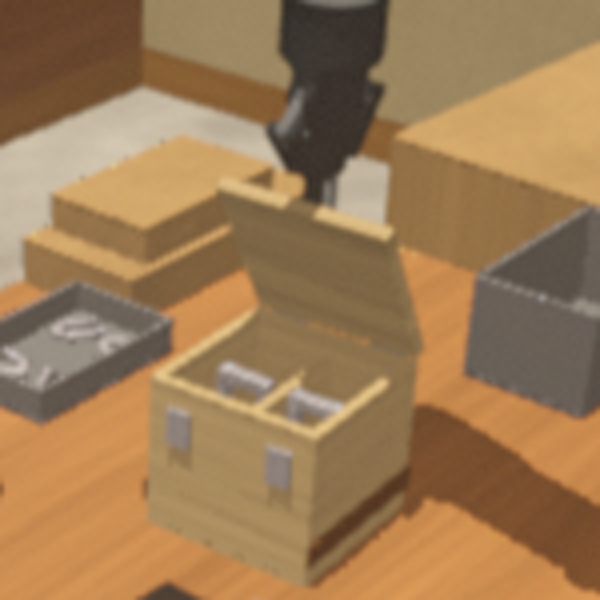

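Call:
apply_moves --increments '[[[-5.6,0,2.9],[0,0,0],0],[[-5.6,0,2.9],[0,0,0],0],[[-5.3,0,3.5],[0,0,0],0],[[-5.3,0,3.5],[0,0,0],0],[[-4.9,0,4],[0,0,0],0],[[-4.9,0,4],[0,0,0],0],[[-4.4,0,4.5],[0,0,0],0],[[-4.4,0,4.5],[0,0,0],0],[[-4,0,5],[0,0,0],0],[[-4,0,5],[0,0,0],0]]'

```text
clock: 30.25
tcp_pos: [0.5083, -0.2511, 0.2007]
tool_rot: [[0.059, -0.998, -0.0], [-0.998, -0.059, 0.0], [-0.0, 0.0, -1.0]]
wrist_force: [0.3, -0.0, 2.7]
width: 0.0002
```

Call:
apply_moves --increments '[[[-3.4,0,5.3],[0,0,0],0],[[-3.4,0,5.3],[0,0,0],0],[[-2.8,0,5.6],[0,0,0],0],[[-2.8,0,5.6],[0,0,0],0],[[-2,0,5],[0,0,0],0],[[-1,0,4],[0,0,0],0]]'

```text
clock: 31.0
tcp_pos: [0.5074, -0.2359, 0.17]
tool_rot: [[0.059, -0.998, -0.0], [-0.998, -0.059, 0.0], [-0.0, 0.0, -1.0]]
wrist_force: [1.7, 0.9, 1.7]
width: 0.0003
```

```bash
python3 st.py
python3 - <<'E'
from h import *
e=shot('side','s20'); f=e['frame'];cv2.imwrite('pics/s20z.png',cv2.resize(f[80:230,310:460],None,fx=4,fy=4,interpolation=cv2.INTER_CUBIC))
p=state()['tcp_pos'];print('case x,y',(p[:2]-[.5079,-.264])@[.0635,-.998],(p[:2]-[.5079,-.264])@[.998,.0635])
E
```

```text
[ 0.5074 -0.2359  0.17  ] 0.00031493734112670495 [1.678  0.8966 1.6635] [ 0.2021  0.0606 -0.002 ] 0.04541174593582203 31.0
hook frame x,z of TCP -0.0635207704811741 5.0318672338844905e-06 tilt 0.01566866086400229
case x,y -0.028223770805222686 0.0011687742033743955
```

View pics/s20z.png

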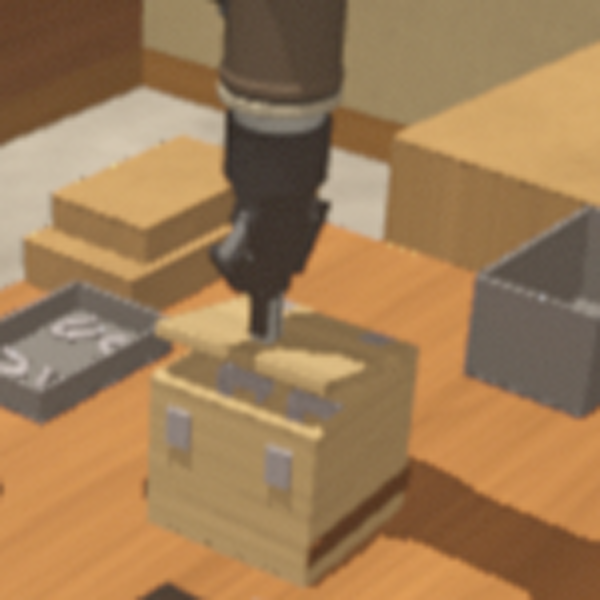

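Call:
apply_moves --increments '[[[-0.5,0,3],[0,0,0],0],[[-0.5,0,3],[0,0,0],0],[[-0.5,0,3],[0,0,0],0],[[0,0,3],[0,0,0],0],[[0,0,2],[0,0,0],0],[[0,0,2],[0,0,0],0],[[0,0,2],[0,0,0],0],[[0,0,2],[0,0,0],0],[[0,0,1],[0,0,0],0],[[0,0,1],[0,0,0],0]]'

```text
clock: 32.3
tcp_pos: [0.5074, -0.2346, 0.1483]
tool_rot: [[0.059, -0.998, -0.0], [-0.998, -0.059, 0.0], [-0.0, 0.0, -1.0]]
wrist_force: [-0.9, 1.6, 1.2]
width: -0.0001
```

Call:
apply_moves --increments '[[[0,0,1],[0,0,0],0],[[0,0,1],[0,0,0],0],[[0,0,1],[0,0,0],0],[[0,0,0],[0,0,0],0]]'

```text
clock: 32.8
tcp_pos: [0.5074, -0.2347, 0.1456]
tool_rot: [[0.059, -0.998, 0.0], [-0.998, -0.059, -0.0], [0.0, -0.0, -1.0]]
wrist_force: [-1.4, 1.8, 5.1]
width: 0.0002
```

Call:
apply_moves --increments '[[[0,0,1],[0,0,0],0],[[0,0,1],[0,0,0],0],[[0,0,0],[0,0,0],0],[[0,0,0],[0,0,0],0]]'

```text
clock: 33.3
tcp_pos: [0.5075, -0.2347, 0.1455]
tool_rot: [[0.059, -0.998, 0.001], [-0.998, -0.059, -0.001], [0.001, -0.001, -1.0]]
wrist_force: [-8.3, 3.0, 24.6]
width: -0.0001
```

Call:
apply_moves --increments '[[[0,0,-3],[0,0,0],0],[[0,0,-20],[0,0,0],0],[[0,0,-50],[0,0,0],0],[[0,0,-50],[0,0,0],0],[[0,50,-50],[0,0,0],0],[[0,50,-50],[0,0,0],0],[[0,0,0],[0,0,0],0],[[0,0,0],[0,0,0],0]]'

```text
clock: 34.3
tcp_pos: [0.4191, -0.2401, 0.3545]
tool_rot: [[0.059, -0.998, 0.0], [-0.998, -0.059, -0.0], [0.0, -0.0, -1.0]]
wrist_force: [-0.5, -0.1, -0.1]
width: -0.0002
```

```bash
python3 st.py
python3 - <<'E'
from h import *
shot('wrist','w21');e=shot('side','s21'); cv2.imwrite('pics/s21z.png',cv2.resize(e['frame'][130:310,200:440],None,fx=3.3,fy=3.3,interpolation=cv2.INTER_CUBIC)[:600])
e=shot('side','s21b'); cv2.imwrite('pics/s21b.png',cv2.resize(e['frame'][130:230,330:430],None,fx=6,fy=6,interpolation=cv2.INTER_CUBIC))
E
```

```text
[ 0.4191 -0.2401  0.3545] -0.0001601847571671173 [-0.504  -0.1048 -0.107 ] [-0.0346 -0.0317  0.049 ] 0.028268246212034262 34.3
hook frame x,z of TCP -0.1515411709376957 0.18447857444073332 tilt 0.0217012598674173
```

View pics/s21z.png

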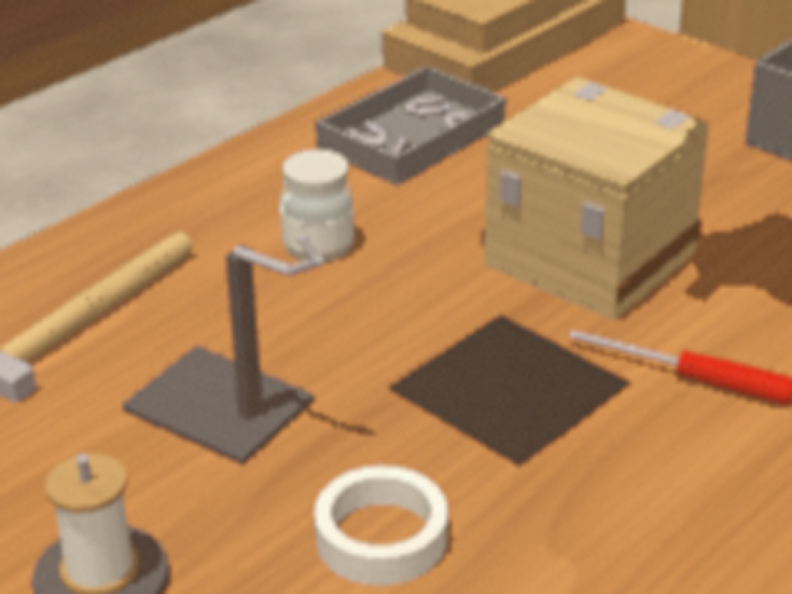

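View pics/s21b.png

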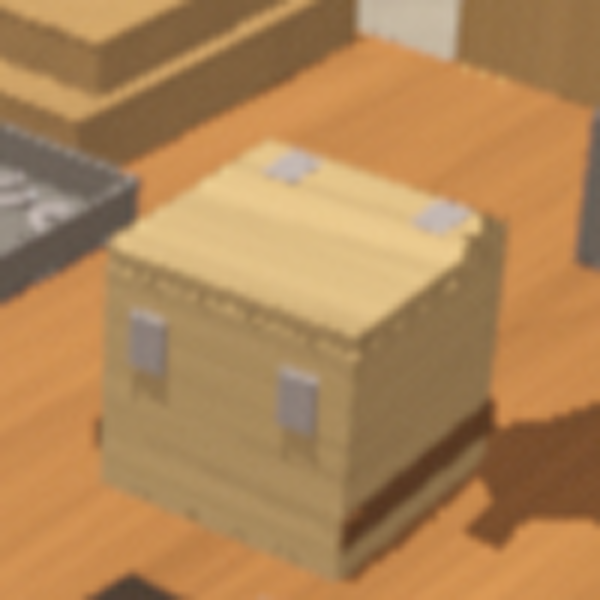

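View pics/w21.png

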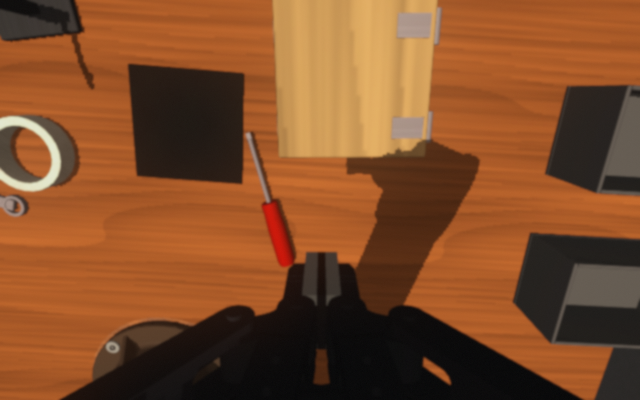

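Run:
```python
from h import *
a=load('side0')['f'].astype(int);b=load('s21')['f'].astype(int)
print('tape region diff',abs(a-b)[265:310,290:345].mean(), 'case rim check', abs(a-b)[200:215,355:380].mean())
print(job_done())
```

```text
tape region diff 2.931178451178451 case rim check 2.823111111111111
the job is handed in; nothing more can be done
None
```

The job is done and handed in at about 34 s of the 72 s allowed.

- **Off the hook:** I raised the block about 20 mm, leaned it 35° towards the post and backed it out along the rising bar. The wrist force stayed at about the block's weight (3–5 N), so it was not forced.
- **On the mat:** I stood the block upright near the middle of the mat and let go. The picture taken then shows it standing.
- **Into the case:** I gripped the block again across its front and back and lowered it onto the pad in the empty bay. Contact was gentle (about 4 N), and a picture before the lid was closed shows both pulley blocks upright in their bays.
- **Lid:** I pushed it round slowly with the closed fingers until it met a hard stop. The tips were then 145.5 mm above the bench, against 145 mm expected for a shut lid. The last push peaked at about 25 N.

In the last pictures the lid lies flat and shut, the gripper is clear of everything, and the tape's part of the picture is essentially unchanged. With the lid shut, the blocks inside can no longer be seen, so the last sight of them is from just before and while the lid was closing. None of the checks failed or disagreed beyond 1–2 mm of measuring error.

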